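Tip the angle heatsink onto its short leg against the stop

ROBOT

A 6-joint arm with a two-finger parallel gripper is mounted at the origin on the work surface. World frame = base frame: x ahead of the robot, y to its left, z up, the work surface at z = 0. Lengths are in m, angles in rad, forces in N, time in s.
With the tool pointing down it reaches from about 0.4 to 0.925 m from the base axis. Payload 12.5 kg.
Tool frame: the origin (TCP) lies where the fingers leave the gripper's body, on its centre line; the fingertips stand 78 mm ahead of it and the grasp point (between the pads) lies 59 mm ahead of it; z points along the fingers, y is the direction in which the jaws open and shut (so a half turn about z gives the same grasp; the last joint's range is limited). The gripper opens to 95 mm and grips with 3 to 60 N. Pads are 20 mm wide; open, the fingers measure 119 mm over their backs; the gripper's body (75 mm by 180 mm) begins 59 mm behind the grasp point.
Start: joints at [1.042, 0.491, 1.559, -0, 1.092, -0.106], TCP at [0.256, 0.57, 0.292] pointing down, gripper open.
Joint ranges: [-3.1, 3.1], [-0.84, 2.19], [0.05, 2.79], [-1.13, 4.28], [0.06, 2.93], [-2.69, 2.69]. Speed limits (rad/s): [2.22, 2.22, 2.79, 3.14, 3.14, 3.14].

INTERFACE

Orientations are given as a 3x3 rotation matrix whose columns are the frame's x, y, z axes.
In Python, from station import bot gives the robot as it stands. The module is installed in compiled form; this text tells all that it offers.
- The arm moves only by the tool apply_moves, never from a script. Its argument "motion" is a list that holds one entry, the list of rows, each a list of 4 numbers: the shift along the tool's x, y, z in m, then the turn about the tool's z in rad. In form: [[[x, y, z, spin], ...]]. A call has 1 to 20 rows; each row shifts and turns the pose as measured when the row begins, along the tool's axes as they then stand; what a row does not reach is not made up. A row lasts 1/8 s, in which the tool goes at most 62.5 mm and 10.7 degrees, less where a joint would pass 70% of its speed; a pose out of reach is approached as far as the arm can. A call is refused whole if a number of a shift passes 0.0625 or a number of a turn 0.188, either way. A call with a gripper value outside its range is refused whole. "claw" is the finger opening in m, from 0 to 0.0951, set as the call begins (left out, the last holds). The fingers move at their own pace and stop on an object; "force" is the grip in N (left out, the last holds). Time passes only in rows, so rows that do not move let the fingers close. It gives the time, the measured TCP pose, the force and the opening at its end, in the units of the state.
- bot.sense(): the state, without advancing time (a new reading comes with each control period).
- bot.read_camera(name): name is "side" or "top"; returns a dict with "img" (480x640x3 uint8, red, green, blue), "depth" (480x640 float32, m along the optical axis (not along the pixel's ray), 0 where there is no reading), "fx", "fy", "cx", "cy" (pixels), "dist" ([k1, k2, p1, p2, k3] as OpenCV has them; the pictures are not rectified), "world_from_camera" (4x4, takes a point from camera to world coordinates). Camera axes: x right, y up, looking along -z (the intrinsics and any distortion apply to the point x, -y, -z); pixel columns grow to the right and rows downward; lengths in m; the calibration is good to about 2 mm. A picture is of the moment at which its call begins.
- bot.sign_off(): hands the job in, once; it reports no verdict.
The state is a dict: "t": time; "joints": joint angles; "qvel": joint speeds; "tau": joint torques, N m; "tool_pos": TCP position; "tcp_rot": TCP orientation; "wrist_force": force on the tool from outside, world axes, zero at the start; "moment": the same for the moment, N m; "gripper_width": opening from 0.0 (shut) to 1.0 (fully open).
Only numpy, scipy, OpenCV 4.12 (cv2) and the standard library are available. Lean on these libraries where they do the work, as an engineer would, in place of code of your own. Each camera call takes 0.05 s, during which the arm holds its last target.

TASK

Ready the finned angle heatsink for inspection: first clear the dust brush off the white microscope stage and lay it flat in the open wooden tray, then tip the heatsink over its corner, towards the steel stop bar, from its long finned leg onto its short leg. Keep the corner on the stage as it tips rather than lifting the part, and lower it gently instead of letting it fall. Leave it standing with the end of the short leg square and flush against the stop bar, and do not disturb the wooden case, circuit board, jar or small plain angle.

Things in the scene. Friction and masses are not known exactly. Their poses are not given: they have to be found in the camera images.
- stage: White flat plate fixed to the table, 290 (x) x 200 (y) x 12 mm. Origin: centre of its underside, on the table; z up. A fixed steel stop bar, 12 mm wide, rising 16 mm above the plate, runs the whole length of the -x edge; +x points from the bar towards the opposite edge.
- stop_face (a point): Middle of the foot of the stop bar's inner face (the face looking along the stage's +x), at stage (-133, 0, 12) mm. The face is a plane square to the stage's x axis. Axes as the stage.
- heatsink: Loose aluminium L, 0.2-0.45 kg, 60 mm wide (y), walls 8 mm, outer faces flat. Long leg 110 mm along +x (outer face z=0), short leg 75 mm along +z (outer face x=0). Four fins 15 mm high run along the long leg's inner face, two flush with its sides: each side is a flat band 23 mm deep. Origin: middle of the outer corner edge. Starts on the long leg, short leg upright. Tipped: x up, z to the stop bar.
- heatsink_corner (a point): Middle of the heatsink's outer corner edge (its origin and axes). The edge runs along y and is the line it tips about. At the start 121 to 157 mm from the stop face, the heatsink's x within 0.2 rad of the stage's x.
- heatsink_toe (a point): Middle of the free end of the short leg, on its outer face: heatsink (0, 0, 75) mm. Must end at the foot of the stop bar.
- heatsink_end (a point): Middle of the free end of the long leg, on its outer face: heatsink (110, 0, 0) mm.
- brush: Loose dust brush, 60 g, flat on the stage between heatsink and stop bar, in the way of the short leg, roughly parallel to the bar (0.25 rad). 160 mm long (x from -80 to 80): wooden handle 18 mm wide (y), 16 mm thick, from x=-80 to 30, then steel ferrule 22 mm wide, then rigid black bristles 20 mm wide. Origin: middle of its underside, near the centre of mass.
- brush_mid (a point): Middle of the brush, 8 mm above its underside.
- tray: Fixed open dark wooden tray, outside 220 (its x) x 120 (its y) x 30 mm high, walls and floor 5 mm. Origin: centre of its underside, on the table. Stands at one side of the stage, the wooden case at the other.
- case: Loose closed dark wooden instrument case, 200 (its x) x 110 (y) x 79.5 mm high, 1.4 kg. Origin: centre of its underside. Leave alone.
- board: Loose white carrier plate 100 (x) x 70 (y) x 10 mm with a circuit board on it, 26 mm high in all. Origin: centre of its underside. Leave alone.
- jar: Loose closed amber glass jar, 52 mm across, 85 mm high. Origin: centre of its underside. Leave alone.
- plain_angle: Loose small plain dark steel angle with two equal 60 mm legs, 40 mm wide, no fins; one leg flat on the table (60 mm along its x), the other upright at its -x end. Origin: centre of its underside. Leave alone.

How it is judged:
By the outcome, as a careful person would: the job done as asked, in the order asked, and still so for the second after the job is handed in, with the robot touching nothing.
It also fails if it takes over 58 s, if anything falls off the work surface, if the arm or the gripper's body presses on something with over 40 N, if the wrist force passes 120 N, or if a joint passes its speed limit or range.

## Working session

There is one attempt and no reset: what is moved stays moved. The work goes in short steps, Python scripts to look and compute and a tool call to move; the robot and the scene stay as the last step left them, time stands still between calls to the robot, and variables do not carry over. Pictures are saved under pics/ and viewed, and the job is handed in when it is done.

Besides the shell and the picture viewer there is one more tool, called after ">>>" by a JSON object that holds its "fn" and its "kwargs". apply_moves: Moves the arm, as the interface text tells. Its arguments: {"type":"object","properties":{"motion":{"type":"array"},"claw":{"type":"number"},"force":{"type":"number"}},"required":["motion"]}

```bash
mkdir -p pics; ls; python3 - <<'E'
from station import bot
import cv2,numpy as np
np.set_printoptions(precision=4,suppress=True)
s=bot.sense(); print(s)
for n in("side","top"):
    c=bot.read_camera(n); cv2.imwrite(f"pics/{n}0.png",c["img"][:,:,::-1]); np.savez(f"{n}0.npz",**c)
    print(n,c["fx"],c["fy"],c["cx"],c["cy"],c["dist"]);print(c["world_from_camera"])
E
```

```text
pics
{'t': 0.0, 'joints': array([ 1.0424,  0.4916,  1.5594,  0.    ,  1.0917, -0.1056]), 'qvel': array([ 0.0011, -0.0002,  0.0008, -0.0025,  0.0001, -0.0014]), 'tau': array([  0.0005, -61.2649, -25.8169,   0.0693,   0.0483,  -0.0002]), 'tool_pos': array([0.2563, 0.5698, 0.2917]), 'tcp_rot': array([[-0.912 ,  0.4103, -0.0006],
       [ 0.4103,  0.912 , -0.0009],
       [ 0.0001, -0.0011, -1.    ]]), 'wrist_force': array([ 0.4697, -0.6885,  0.598 ]), 'moment': array([-0.0175,  0.0185, -0.0252]), 'gripper_width': 0.998456968365429}
side 442.6622073764545 442.6622073764545 315.0506608064085 239.10092524979063 [-0.0914  0.      0.      0.      0.    ]
[[-0.9283  0.2875 -0.2357  0.3742]
 [-0.3716 -0.6997  0.6102  0.5076]
 [ 0.0106  0.654   0.7564  0.7014]
 [ 0.      0.      0.      1.    ]]
top 586.4401940073396 586.4401940073396 331.0630581458157 244.36164498680682 [-0.0076  0.      0.      0.      0.    ]
[[-0.0179  0.9963 -0.0846  0.5009]
 [-0.9997 -0.0166  0.0155  0.003 ]
 [ 0.014   0.0848  0.9963  1.0778]
 [ 0.      0.      0.      1.    ]]
```

View pics/side0.png

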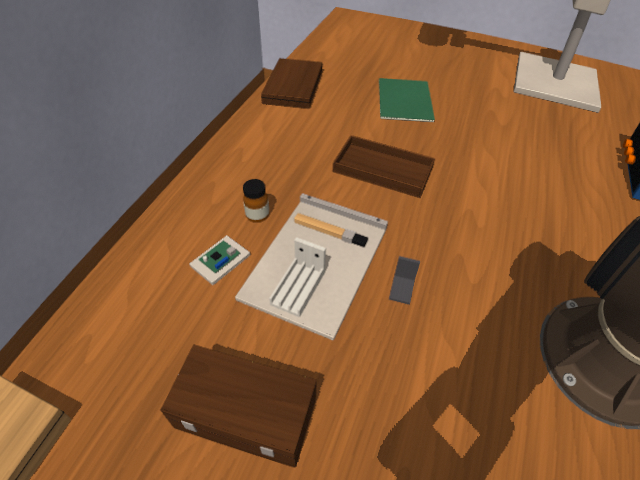

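View pics/top0.png

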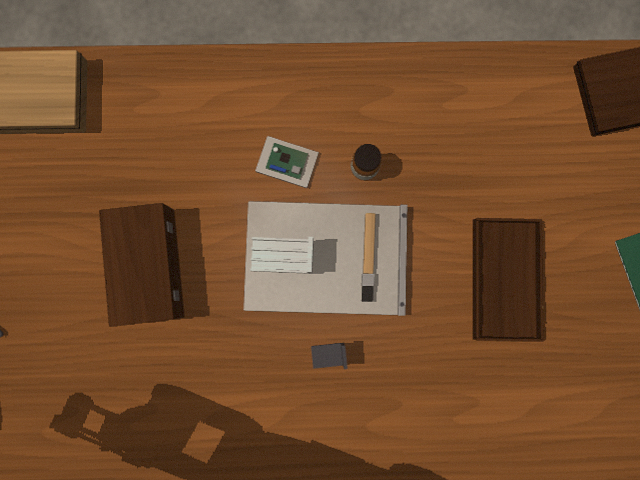

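The top view shows the stage at cols 245-408 and rows 202-315, with the stop bar at its right edge (col ~403). The heatsink is at cols 250-313, rows 237-274, with its short leg on the right. The brush is at cols 360-378, rows 212-302, bristles down. The tray is at cols 473-545 and the case on the left. Next I measure these.

```bash
cat > h.py <<'E'
import numpy as np,cv2
np.set_printoptions(precision=4,suppress=True)
def ray(c,uv):
    K=np.array([[c["fx"],0,c["cx"]],[0,c["fy"],c["cy"]],[0,0,1]],float)
    p=cv2.undistortPoints(np.array(uv,float).reshape(-1,1,2),K,np.array(c["dist"],float)).reshape(-1,2)
    T=c["world_from_camera"]
    d=np.c_[p[:,0],-p[:,1],-np.ones(len(p))]@T[:3,:3].T
    return T[:3,3],d
def onz(c,uv,z):
    o,d=ray(c,uv); z=np.broadcast_to(z,(len(d),)); return o+d*((z-o[2])/d[:,2])[:,None]
def dpts(c):
    v,u=np.nonzero(c["depth"]>0); o,d=ray(c,np.c_[u,v]); P=o+d*c["depth"][v,u][:,None]
    out=np.full(c["depth"].shape+(3,),np.nan); out[v,u]=P; return out
E
python3 - <<'E'
from h import *
for n,r in(("top",(190,330,235,420)),("side",(180,345,225,400))):
    c=dict(np.load(n+"0.npz")); 
    a=c["img"][r[0]:r[1],r[2]:r[3],::-1]; cv2.imwrite(f"pics/{n}0z.png",cv2.resize(a,None,fx=4 if n=="top" else 3.5,fy=4 if n=="top" else 3.5,interpolation=cv2.INTER_CUBIC))
c=dict(np.load("top0.npz")); P=dpts(c)
for u,v in [(330,290),(403,260),(369,240),(280,250),(313,255),(510,280),(430,260)]: print(u,v,P[v,u],c["img"][v,u])
hs=cv2.cvtColor(c["img"],cv2.COLOR_RGB2HSV)
# rectangles
def rect(m,z,name):
    k=cv2.findContours(m.astype(np.uint8),cv2.RETR_EXTERNAL,cv2.CHAIN_APPROX_NONE)[0]
    k=max(k,key=cv2.contourArea); w=onz(c,k.reshape(-1,2),z)
    R=cv2.minAreaRect((w[:,:2]*1000).astype(np.float32)); print(name,R); return w
Z=P[...,2]
w=np.zeros(Z.shape,bool); w[195:325,238:415]=1
rect(w&(hs[...,1]<60)&(hs[...,2]>60),0.012,"stage")
br=np.zeros(Z.shape,bool); br[205:310,350:390]=1
rect(br&(hs[...,1]>90)&(hs[...,2]>90),0.028,"handle")
rect(br&((hs[...,1]>90)&(hs[...,2]>90)|(hs[...,2]<80)|(Z>.02)),0.028,"brush")
hh=np.zeros(Z.shape,bool); hh[230:282,244:322]=1
rect(hh&(Z>.026)&(Z<.06),0.035,"hs low")
rect(hh&(Z>.07),0.087,"hs top")
print("hs top pts",np.nanmean(P[hh&(Z>.08)],0),np.nanmax(Z[hh]))
t=np.zeros(Z.shape,bool);t[205:350,460:560]=1
rect(t&(Z>.022),0.03,"tray rim")
b=np.zeros(Z.shape,bool);b[195:325,390:415]=1
rect(b&(Z>.02),0.028,"bar")
b=np.zeros(Z.shape,bool);b[190:340,90:200]=1
rect(b&(Z>.06),0.0795,"case")
E
```

```text
330 290 [ 0.5084 -0.0101  0.0127] [171 158 144]
403 260 [ 0.5595 -0.1416  0.0311] [137 128 120]
369 240 [ 0.5966 -0.0816  0.0301] [175 136  93]
280 250 [0.581  0.078  0.0333] [189 183 172]
313 255 [0.5718 0.0195 0.0224] [91 87 77]
510 280 [ 0.5208 -0.341   0.005 ] [65 39 21]
430 260 [ 0.5605 -0.196  -0.0013] [130  82  44]
stage ((568.0252075195312, -3.527587890625), (292.10467529296875, 201.2322235107422), 87.28041076660156)
handle ((591.578125, -81.42704010009766), (18.165870666503906, 108.90375518798828), 86.54378509521484)
brush ((566.6195068359375, -79.93341827392578), (21.835187911987305, 158.75958251953125), 87.66329193115234)
hs low ((600.1553344726562, 77.73087310791016), (100.06646728515625, 4.9209699630737305), 86.65447235107422)
hs top ((569.2977294921875, 23.634565353393555), (8.505436897277832, 58.005374908447266), 86.93302917480469)
hs top pts [0.569  0.0238 0.0875] 0.09207740134372044
tray rim ((522.3748779296875, -329.5970764160156), (122.76043701171875, 219.99468994140625), 87.79105377197266)
bar ((560.5311889648438, -141.134765625), (13.361839294433594, 198.21905517578125), 87.27096557617188)
case ((558.181396484375, 316.08258056640625), (199.87576293945312, 116.62786865234375), 5.752312660217285)
```

```bash
python3 -c "
from h import *
c=dict(np.load('top0.npz'));P=dpts(c)
print(P[255,240:420,2]);print(P[270,460:560,2])"
```

```text
[-0.0001  0.0042  0.0034  0.0015  0.0011  0.001   0.0093  0.009   0.0117
  0.014   0.0137  0.0158  0.0235  0.0196  0.023   0.0191  0.0189  0.0214
  0.0225  0.0218  0.0231  0.0183  0.0219  0.0194  0.0187  0.0215  0.0215
  0.0207  0.0225  0.0215  0.0217  0.0202  0.0222  0.0176  0.0219  0.0211
  0.018   0.0223  0.0223  0.0208  0.0169  0.0204  0.0185  0.0219  0.0183
  0.019   0.0222  0.023   0.021   0.0189  0.0213  0.0186  0.0192  0.0179
  0.0192  0.0204  0.0189  0.0226  0.0198  0.019   0.0208  0.0217  0.0216
  0.0199  0.0195  0.0208  0.0203  0.0191  0.09    0.0874  0.0883  0.0844
  0.0883  0.0224  0.0122  0.0111  0.0133  0.0123  0.0135  0.0121  0.0114
  0.0119  0.0136  0.0097  0.0143  0.0151  0.012   0.0112  0.0132  0.0124
  0.0116  0.0126  0.0143  0.0101  0.0126  0.0131  0.0167  0.012   0.0095
  0.0135  0.0146  0.0097  0.014   0.0125  0.0141  0.0158  0.0137  0.0086
  0.0155  0.0109  0.0123  0.0123  0.015   0.0158  0.013   0.0136  0.0126
  0.0112  0.0118  0.0121  0.0132  0.0143  0.0118  0.015   0.0254  0.0307
  0.0273  0.03    0.0248  0.0296  0.0327  0.0289  0.0282  0.028   0.0138
  0.0
[... 472 characters left out ...]
8  0.0208  0.0278  0.0278  0.0285
  0.0325  0.007   0.0066  0.0061  0.0065  0.0044  0.0066  0.0016  0.0054
  0.0044  0.0053  0.0047  0.0086  0.0043  0.0081  0.0068  0.003   0.0051
  0.0068  0.0065  0.0078  0.0017  0.0082  0.0067  0.0055  0.0072  0.0046
  0.0068  0.0041  0.0042  0.0074  0.0062  0.0042  0.0064  0.0043  0.0059
  0.0051  0.0051  0.0067  0.0059  0.      0.0065  0.0063  0.0069  0.0054
  0.0052  0.0104     nan  0.0092  0.0082  0.0067  0.0073  0.0074  0.0049
  0.0086  0.0039  0.007   0.0086  0.0127  0.0198  0.0258  0.0288  0.0299
  0.0276 -0.0011  0.0014  0.0024  0.0025  0.0014  0.0034 -0.0003  0.0028
  0.0031 -0.0036 -0.0016  0.004   0.0008  0.0032  0.0021 -0.0032  0.0029
  0.0019]
```

View pics/top0z.png

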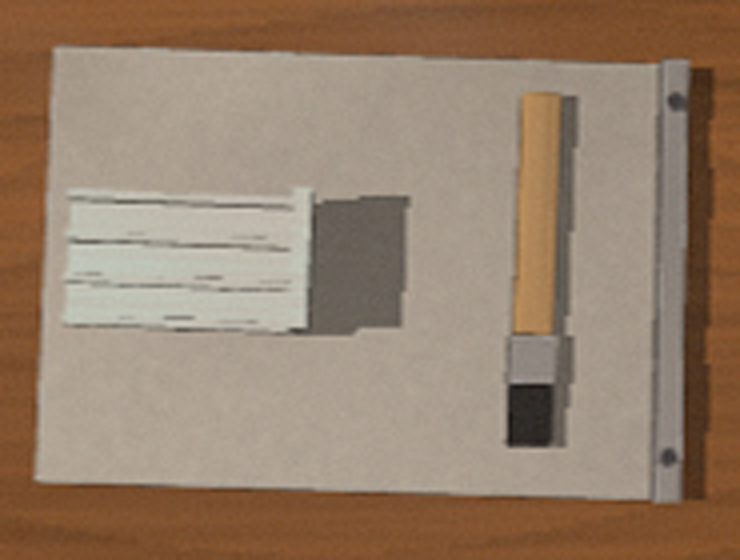

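View pics/side0z.png

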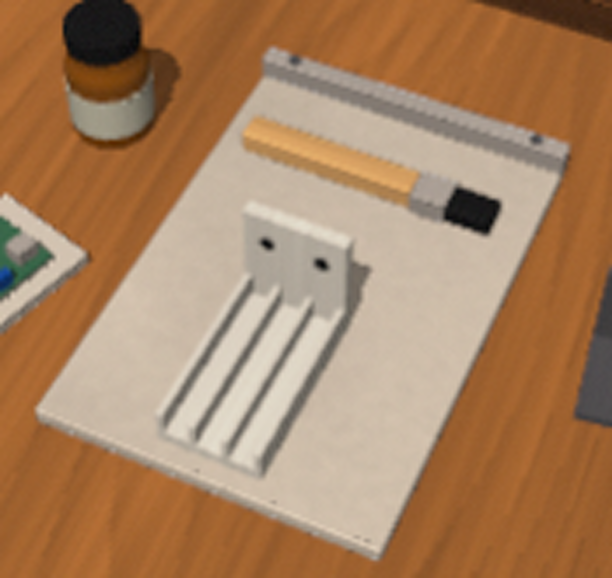

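Measured positions:

| Item | Measurement |
|---|---|
| Stage yaw | 87.3° |
| Stop face | y ≈ -0.136 |
| Heatsink corner | ≈ (0.569, 0.020), about 155 mm from the stop face (inside the given range) |
| Brush | (0.567, -0.080), at 176.6° |
| Tray | (0.522, -0.330), long axis at 177.8° |

The sizes match those given. First move is to above the brush.

>>> {"fn": "apply_moves", "kwargs": {"motion": [[[0,0,0,-0.18],[0,0,0,-0.18],[-0.027,-0.0485,0.005,0],[-0.027,-0.0485,0.005,0],[-0.027,-0.0485,0.005,0],[-0.027,-0.0485,0.005,0],[-0.027,-0.0485,0.005,0],[-0.027,-0.0485,0.005,0],[-0.027,-0.0485,0.005,0],[-0.027,-0.0485,0.005,0],[-0.027,-0.0485,0.005,0],[-0.027,-0.0485,0.005,0],[-0.027,-0.0485,0.005,0],[-0.027,-0.0485,0.005,0]]], "claw": 0.045, "force": 20}}

```text
t: 1.85
tool_pos: [0.5577, -0.0441, 0.2281]
tcp_rot: [[-0.999, 0.045, -0.003], [0.045, 0.999, -0.003], [0.003, -0.003, -1.0]]
wrist_force: [1.8, 1.1, 0.1]
gripper_width: 0.473
```

```bash
cat > g.py <<'E'
import sys
from station import bot
from h import *
def rep(tx,ty,tz,yd):
    s=bot.sense(); R=s["tcp_rot"]; d=np.array([tx,ty,tz])-s["tool_pos"]
    a=np.degrees(np.arctan2(R[1,1],R[0,1])); w=(yd-a+90)%180-90
    print("t",s["t"],"tcp",s["tool_pos"],"yang",a,"z",R[:,2],"w",s["gripper_width"]*.0951,"F",s["wrist_force"],"q6",s["joints"][5])
    print("need tool xyz",R.T@d,"spin",-np.radians(w))
if __name__=="__main__": rep(*map(float,sys.argv[1:5]))
E
python3 g.py 0.567 -0.080 0.12 86.6
```

```text
t 1.85 tcp [ 0.5577 -0.0441  0.2281] yang 87.44251161272403 z [-0.0027 -0.0026 -1.    ] w 0.04495274371743899 F [1.7611 1.0993 0.1163] q6 -1.7195769903799292
need tool xyz [-0.0112 -0.0351  0.1081] spin 0.014704601628321826
```

>>> {"fn": "apply_moves", "kwargs": {"motion": [[[-0.0055,-0.0175,0.025,0.015],[-0.0055,-0.0175,0.04,0],[0,0,0.03,0],[0,0,0.01,0],[0,0,0,0]]]}}

```text
t: 2.48
tool_pos: [0.568, -0.0854, 0.1193]
tcp_rot: [[-0.998, 0.065, -0.003], [0.065, 0.998, -0.003], [0.003, -0.003, -1.0]]
wrist_force: [0.1, 0.2, -0.2]
gripper_width: 0.474
```

```bash
python3 g.py 0.567 -0.080 0.093 86.6
```

```text
t 2.475 tcp [ 0.568  -0.0854  0.1193] yang 86.24777228590834 z [-0.0027 -0.0026 -1.    ] w 0.04507914439067599 F [ 0.1067  0.2167 -0.1808] q6 -1.7643672776818937
need tool xyz [0.0013 0.0054 0.0263] spin -0.006147533327672596
```

>>> {"fn": "apply_moves", "kwargs": {"motion": [[[0.001,0.005,0.015,-0.006],[0,0,0.009,0],[0,0,0.002,0]]]}}

```text
t: 2.85
tool_pos: [0.568, -0.0795, 0.0939]
tcp_rot: [[-0.998, 0.058, 0.001], [0.058, 0.998, -0.003], [-0.001, -0.003, -1.0]]
wrist_force: [-0.2, 0.8, -0.6]
gripper_width: 0.476
```

>>> {"fn": "apply_moves", "kwargs": {"motion": [[[0,0,0,0],[0,0,0,0],[0,0,0,0],[0,0,0,0]]], "claw": 0.0}}

```text
t: 3.35
tool_pos: [0.5683, -0.0796, 0.0946]
tcp_rot: [[-0.998, 0.058, 0.002], [0.058, 0.998, -0.004], [-0.002, -0.004, -1.0]]
wrist_force: [-0.6, -0.3, -0.9]
gripper_width: 0.186
```

```bash
python3 g.py 0.522 -0.330 0.16 87.8
```

```text
t 3.35 tcp [ 0.5683 -0.0796  0.0946] yang 86.6889761837677 z [ 0.0018 -0.0038 -1.    ] w 0.01766288581632759 F [-0.59   -0.3114 -0.9014] q6 -1.7615305839019306
need tool xyz [ 0.0317 -0.2529 -0.0645] spin -0.019391023661325883
```

Gripped, with an opening of 17.7 mm against the 18 mm handle. Now lift and carry to the tray.

>>> {"fn": "apply_moves", "kwargs": {"motion": [[[0,0,-0.03,0],[0,0,-0.03,0],[0.003,-0.025,-0.01,-0.019],[0.006,-0.045,0,0],[0.006,-0.045,0,0],[0.006,-0.045,0,0],[0.005,-0.04,0,0],[0.004,-0.035,0,0],[0.002,-0.015,0,0],[0,0,0,0]]]}}

```text
t: 4.6
tool_pos: [0.5248, -0.3347, 0.1683]
tcp_rot: [[-0.999, 0.037, 0.002], [0.037, 0.999, -0.004], [-0.002, -0.004, -1.0]]
wrist_force: [0.8, 0.3, -0.4]
gripper_width: 0.189
```

```bash
python3 g.py 0.522 -0.330 0.089 87.8
```

```text
t 4.6 tcp [ 0.5248 -0.3347  0.1683] yang 87.88063083977676 z [ 0.0022 -0.0041 -1.    ] w 0.01799367472634259 F [ 0.7618  0.3387 -0.3568] q6 -2.205408824980054
need tool xyz [0.0031 0.0049 0.0793] spin 0.0014072736327524619
```

>>> {"fn": "apply_moves", "kwargs": {"motion": [[[0.003,0.004,0.025,0],[0,0,0.025,0],[0,0,0.018,0],[0,0,0.007,0],[0,0,0.002,0],[0,0,0,0]]]}}

```text
t: 5.35
tool_pos: [0.5239, -0.326, 0.0905]
tcp_rot: [[-0.999, 0.033, 0.003], [0.033, 0.999, -0.004], [-0.004, -0.004, -1.0]]
wrist_force: [-0.5, -0.1, 0.0]
gripper_width: 0.193
```

```bash
python3 g.py 0.522 -0.330 0.088 87.8
```

```text
t 5.35 tcp [ 0.5239 -0.326   0.0905] yang 88.11787185153429 z [ 0.0034 -0.0044 -1.    ] w 0.01838846438430514 F [-0.4761 -0.1186  0.0357] q6 -2.1994044938925907
need tool xyz [ 0.0018 -0.004   0.0025] spin 0.005547910408683988
```

>>> {"fn": "apply_moves", "kwargs": {"motion": [[[0,0,0.002,0],[0,0,0.001,0]]]}}

```text
t: 5.6
tool_pos: [0.5242, -0.3263, 0.0884]
tcp_rot: [[-0.999, 0.033, 0.005], [0.033, 0.999, -0.005], [-0.005, -0.005, -1.0]]
wrist_force: [-0.5, -1.0, -0.7]
gripper_width: 0.188
```

>>> {"fn": "apply_moves", "kwargs": {"motion": [[[0,0,0,0],[0,0,0,0],[0,0,0,0],[0,0,-0.02,0],[0,0,-0.05,0],[0,0,-0.05,0],[0,0,-0.02,0]]], "claw": 0.045}}

```text
t: 6.48
tool_pos: [0.5231, -0.3255, 0.2311]
tcp_rot: [[-0.999, 0.033, 0.002], [0.033, 0.999, -0.003], [-0.002, -0.003, -1.0]]
wrist_force: [-0.7, 0.5, 0.1]
gripper_width: 0.473
```

```bash
python3 - <<'E'
from station import bot
from h import *
c=bot.read_camera("top"); cv2.imwrite("pics/top1.png",c["img"][:,:,::-1]); np.savez("top1.npz",**c)
c=bot.read_camera("side"); cv2.imwrite("pics/side1.png",c["img"][:,:,::-1]); np.savez("side1.npz",**c)
E
python3 g.py 0.573 0.11 0.22 177.3
```

```text
t 6.575 tcp [ 0.5232 -0.3257  0.2306] yang 88.08393700040595 z [ 0.003  -0.0041 -1.    ] w 0.045195254959471895 F [ 0.402   0.2684 -0.3637] q6 -2.199780492070344
need tool xyz [-0.0351  0.4371  0.009 ] spin -1.5571140450096046
```

View pics/side1.png

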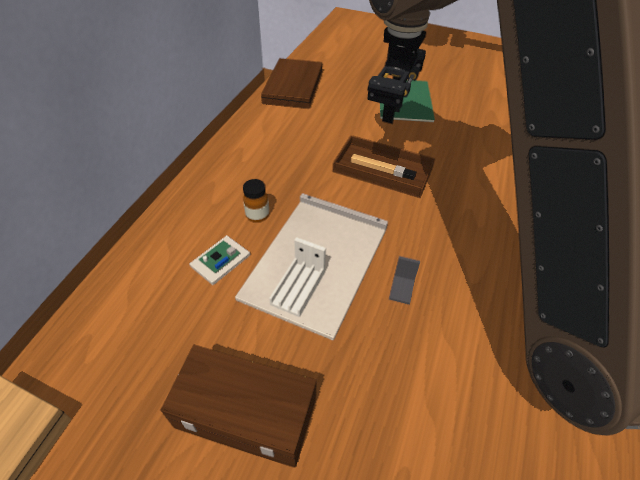

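View pics/top1.png

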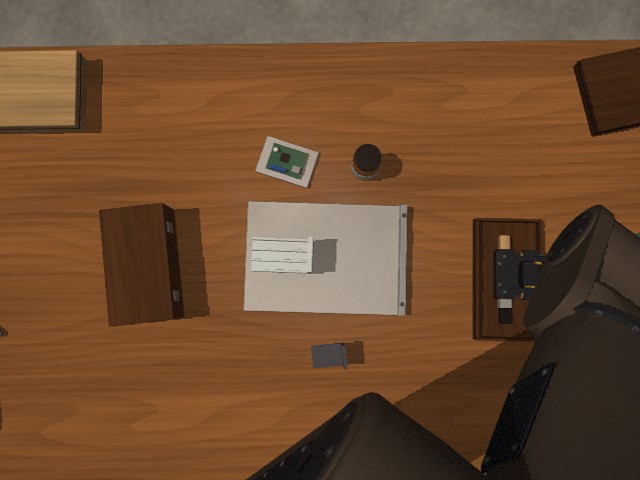

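The brush lies flat in the tray (side px 350-415, rows 155-178), and the heatsink has not moved. Now I turn the gripper and go to the heatsink's free end.

```bash
python3 - <<'E'
import numpy as np
for k in range(9):
    a=np.radians(88.1-10.08*k); w=np.array([.0055,.0485]); print([round(float(v),3) for v in (w@[-np.sin(a),np.cos(a)],w@[np.cos(a),np.sin(a)])])
E
```

```text
[-0.004, 0.049]
[0.005, 0.049]
[0.013, 0.047]
[0.021, 0.044]
[0.029, 0.04]
[0.035, 0.034]
[0.04, 0.027]
[0.045, 0.02]
[0.047, 0.012]
```

>>> {"fn": "apply_moves", "kwargs": {"motion": [[[-0.004,0.049,0,0.176],[0.005,0.049,0,0.176],[0.013,0.047,0,0.176],[0.021,0.044,0,0.176],[0.029,0.04,0,0.176],[0.035,0.034,0,0.176],[0.04,0.027,0,0.176],[0.045,0.02,0,0.176],[0.02,0.006,0,0.1],[0,0,0,0]]], "claw": 0.085}}

```text
t: 7.82
tool_pos: [0.5771, 0.0957, 0.2158]
tcp_rot: [[0.021, 1.0, -0.012], [1.0, -0.021, -0.002], [-0.002, -0.012, -1.0]]
wrist_force: [0.6, 0.1, -0.4]
gripper_width: 0.894
```

```bash
python3 g.py 0.574 0.1115 0.13 177.1
```

```text
t 7.825 tcp [0.5771 0.0957 0.2158] yang -1.2307764893066568 z [-0.0117 -0.0015 -0.9999] w 0.08500859445209227 F [ 0.635   0.0666 -0.44  ] q6 0.07387589756077453
need tool xyz [ 0.0159 -0.0025  0.0858] spin 0.029133446213297106
```

>>> {"fn": "apply_moves", "kwargs": {"motion": [[[0.008,-0.001,0.02,0.029],[0.007,-0.001,0.035,0],[0,0,0.022,0],[0,0,0.006,0],[0,0,0,0]]]}}

```text
t: 8.45
tool_pos: [0.5733, 0.1071, 0.1277]
tcp_rot: [[0.045, 0.999, -0.016], [0.999, -0.045, -0.002], [-0.003, -0.016, -1.0]]
wrist_force: [-0.5, -0.1, 0.7]
gripper_width: 0.894
```

```bash
python3 g.py 0.574 0.1115 0.093 177.1
```

```text
t 8.45 tcp [0.5733 0.1071 0.1277] yang -2.554593306013039 z [-0.0156 -0.0023 -0.9999] w 0.08503901049966081 F [-0.5185 -0.0536  0.697 ] q6 0.117684935646438
need tool xyz [0.0046 0.001  0.0347] spin 0.006028484068501681
```

>>> {"fn": "apply_moves", "kwargs": {"motion": [[[0.004,0.001,0.018,0.006],[0,0,0.012,0],[0,0,0.004,0],[0,0,0.001,0]]]}}

```text
t: 8.95
tool_pos: [0.5745, 0.1108, 0.0915]
tcp_rot: [[0.051, 0.999, -0.014], [0.999, -0.051, -0.002], [-0.003, -0.014, -1.0]]
wrist_force: [0.1, 0.5, -0.3]
gripper_width: 0.893
```

>>> {"fn": "apply_moves", "kwargs": {"motion": [[[0,0,0,0],[0,0,0,0],[0,0,0,0],[0,0,0,0]]], "claw": 0.05, "force": 10}}

```text
t: 9.45
tool_pos: [0.5749, 0.1108, 0.0923]
tcp_rot: [[0.05, 0.999, -0.012], [0.999, -0.05, -0.002], [-0.003, -0.012, -1.0]]
wrist_force: [0.3, 0.0, -1.7]
gripper_width: 0.631
```

```bash
python3 - <<'E'
from station import bot
from h import *
c=bot.read_camera("side"); cv2.imwrite("pics/side2.png",cv2.resize(c["img"][170:350,200:430,::-1],None,fx=3,fy=3))
E
python3 g.py 0.574 0.1115 0.093 177.3
```

```text
t 9.5 tcp [0.5749 0.1109 0.0923] yang -2.890623925345572 z [-0.0121 -0.002  -0.9999] w 0.059625659053732114 F [-0.1126 -0.2774 -1.4182] q6 0.12987134180611357
need tool xyz [ 0.0006 -0.0009 -0.0007] spin -0.003327015130355933
```

View pics/side2.png

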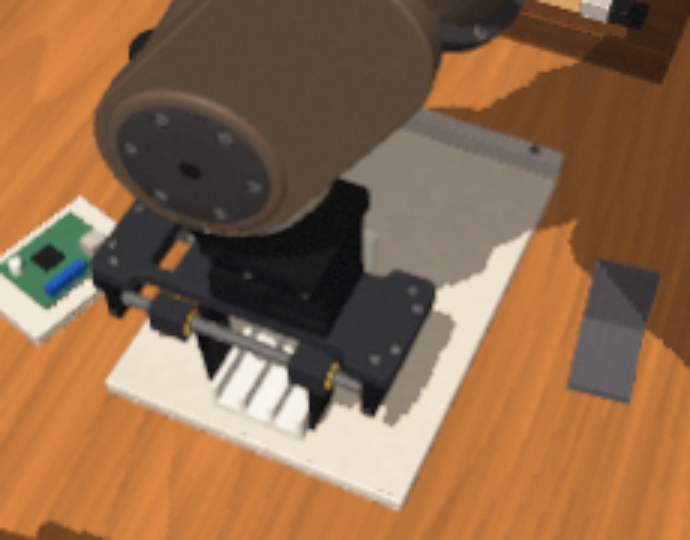

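Gripped at 59.6 mm, as expected for the 60 mm width. Next, slide it flat along the stage towards the bar, leaving about 4 mm for later.

>>> {"fn": "apply_moves", "kwargs": {"motion": [[[-0.004,0,0,-0.003],[-0.009,0,0,0],[-0.012,0,0,0],[-0.012,0,0,0],[-0.012,0,0,0],[-0.012,0,0,0],[-0.008,0,0,0],[-0.004,0,0,0],[0,0,0,0]]]}}

```text
t: 10.62
tool_pos: [0.571, 0.0318, 0.0923]
tcp_rot: [[0.049, 0.999, -0.013], [0.999, -0.049, -0.002], [-0.003, -0.013, -1.0]]
wrist_force: [0.7, -0.6, -0.6]
gripper_width: 0.636
```

```bash
python3 - <<'E'
from station import bot
from h import *
for n in("top","side"):
    c=bot.read_camera(n); np.savez(n+"3.npz",**c); r=(180,345,225,400) if n=="side" else (190,330,235,420)
    cv2.imwrite(f"pics/{n}3.png",cv2.resize(c["img"][r[0]:r[1],r[2]:r[3],::-1],None,fx=3.5,fy=3.5))
E
python3 g.py 0.5703 0.035 0.093 177.3
```

```text
t 10.725 tcp [0.5709 0.0322 0.0923] yang -2.7590930338179014 z [-0.0126 -0.002  -0.9999] w 0.05998321666507768 F [-1.0609 -0.369  -1.1743] q6 -0.006316280682905074
need tool xyz [ 0.0028 -0.0008 -0.0007] spin -0.0010313680051152428
```

View pics/side3.png

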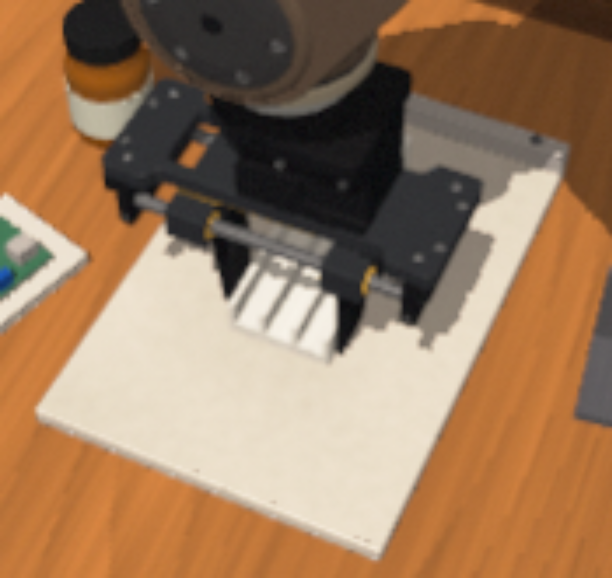

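View pics/top3.png

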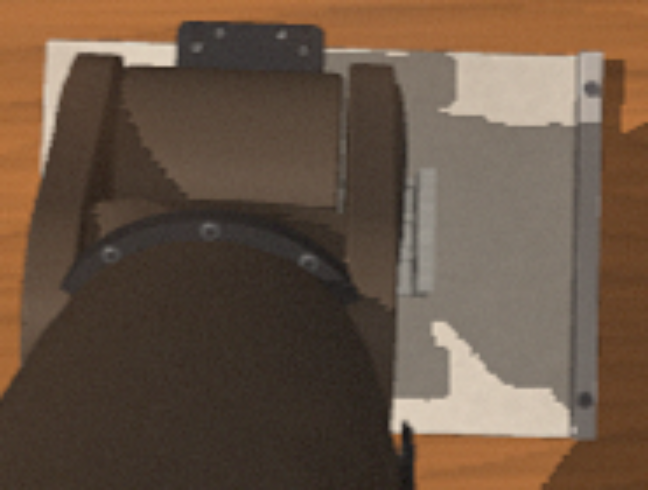

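The part slid flat with the gripper, and the short leg's top is visible at about px (357-360, 256). I'll measure its position with depth.

```bash
python3 - <<'E'
from h import *
c=dict(np.load("top3.npz")); P=dpts(c); Z=P[...,2]
m=np.zeros(Z.shape,bool); m[230:285,350:368]=1; m&=(Z>.07)&(Z<.11)
# compare leg edge with initial
for n in("top0","top3"):
    c=dict(np.load(n+".npz")); Zn=dpts(c)[...,2]
    sl=(slice(230,285),slice(300,320) if n=="top0" else slice(350,368))
    mm=np.zeros(Z.shape,np.uint8); mm[sl]=((Zn>.075)&(Zn<.1))[sl]
    k=max(cv2.findContours(mm,0,1)[0],key=cv2.contourArea).reshape(-1,2)
    ed=[];L=[]
    for v in range(k[:,1].min()+3,k[:,1].max()-2):
        u=np.nonzero(mm[v])[0]; ed.append((u.max()+.5,v)); L.append((u.min()-.5,v))
    w=onz(c,ed,.087); f=np.polyfit(w[:,0],w[:,1],1); w2=onz(c,L,.087)
    print(n,"outer edge at x.569:",np.polyval(f,.569),"ang",np.degrees(np.arctan(f[0])),"inner",w2[:,1].mean(),"xrange",w[:,0].min(),w[:,0].max())
    b=[];
    for v in range(212,306):
        row=np.nonzero((Zn[v,395:420]>.02)&(Zn[v,395:420]<.04))[0]
        if len(row)>4: b.append((395+row.min()-.5,v,395+row.max()+.5))
    b=np.array(b); w=onz(c,b[:,:2],.028); f=np.polyfit(w[:,0],w[:,1],1); w3=onz(c,b[:,[2,1]],.028);f3=np.polyfit(w3[:,0],w3[:,1],1); print("bar inner y at .565",np.polyval(f,.565),"outer",np.polyval(f3,.565),np.degrees(np.arctan([f[0],f3[0]])))
E
```

```text
top0 outer edge at x.569: 0.019617085749050637 ang -2.5533001459734646 inner 0.027892802618127172 xrange 0.5454776399181047 0.592944082904583
bar inner y at .565 -0.13509265113067906 outer -0.14797763032219777 [-2.5876 -2.7583]
top3 outer edge at x.569: -0.060009264272462184 ang -3.4914500052686237 inner -0.05096782913782897 xrange 0.5407264851452641 0.5899180392711937
bar inner y at .565 -0.1350912851930201 outer -0.14797648622208426 [-2.5566 -2.7344]
```

The corner is at y ≈ -0.0597 and the stop face at ≈ -0.1355, so the gap would be under 1 mm. I'll back off 2.5 mm to allow for measurement error, then tip along an arc about the corner.

```bash
cat > arc.py <<'E'
import numpy as np,sys
def p(t): t=np.radians(t); return np.array([92*np.cos(t)-12*np.sin(t),92*np.sin(t)+12*np.cos(t)])
a,b,n=float(sys.argv[1]),float(sys.argv[2]),int(sys.argv[3])
T=np.linspace(a,b,n+1)
for i in range(n): d=p(T[i+1])-p(T[i]); print(f"{T[i+1]:.1f}: tool x {d[0]*1000:.1f} z {-d[1]*1000:.1f} mm")
E
python3 arc.py 0 88 24
cat > st.py <<'E'
from station import bot
from h import *
from arcp import *
E
cat > st.py <<'E'
import sys
from station import bot
from h import *
cy=float(sys.argv[1]) # corner y world
s=bot.sense(); R=s["tcp_rot"]; q=s["tool_pos"]+.068*R[:,2]
X=(q[1]-cy)*1000; Z=(q[2]-.012)*1000
r=np.hypot(X,Z); th=np.degrees(np.arctan2(Z,X))-np.degrees(np.arctan2(12,92))
print("t",s["t"],"X %.1f Z %.1f r %.1f (92.8) theta %.1f"%(X,Z,r,th),"F",s["wrist_force"],"M",s["moment"],"w",s["gripper_width"]*95.1,"zax",R[:,2],"yang",np.degrees(np.arctan2(R[1,1],R[0,1])),"x",s["tool_pos"][0])
E
```

```text
3.7: tool x -955.7 z -5859.0 mm
7.3: tool x -1328.5 z -5785.9 mm
11.0: tool x -1695.8 z -5689.1 mm
14.7: tool x -2056.1 z -5569.0 mm
18.3: tool x -2408.1 z -5426.1 mm
22.0: tool x -2750.2 z -5261.0 mm
25.7: tool x -3081.0 z -5074.3 mm
29.3: tool x -3399.2 z -4866.9 mm
33.0: tool x -3703.5 z -4639.6 mm
36.7: tool x -3992.6 z -4393.2 mm
40.3: tool x -4265.4 z -4128.9 mm
44.0: tool x -4520.7 z -3847.7 mm
47.7: tool x -4757.5 z -3550.7 mm
51.3: tool x -4974.8 z -3239.2 mm
55.0: tool x -5171.8 z -2914.4 mm
58.7: tool x -5347.6 z -2577.7 mm
62.3: tool x -5501.5 z -2230.4 mm
66.0: tool x -5632.9 z -1874.0 mm
69.7: tool x -5741.2 z -1510.0 mm
73.3: tool x -5826.0 z -1139.7 mm
77.0: tool x -5887.0 z -764.8 mm
80.7: tool x -5923.8 z -386.7 mm
84.3: tool x -5936.4 z -7.1 mm
88.0: tool x -5924.7 z 372.6 mm
```

>>> {"fn": "apply_moves", "kwargs": {"motion": [[[0.0025,0,0,0],[0,0,0,0]]]}}

```text
t: 10.98
tool_pos: [0.571, 0.0353, 0.0923]
tcp_rot: [[0.047, 0.999, -0.013], [0.999, -0.047, -0.002], [-0.003, -0.013, -1.0]]
wrist_force: [0.1, -0.3, -1.8]
gripper_width: 0.633
```

```bash
python3 st.py -0.0572
```

```text
t 10.975 X 92.3 Z 12.3 r 93.1 (92.8) theta 0.2 F [ 0.0824 -0.3369 -1.8401] M [-0.2026  0.017  -0.013 ] w 60.15665833113496 zax [-0.0127 -0.0021 -0.9999] yang -2.717539572199557 x 0.5710480690141044
```

>>> {"fn": "apply_moves", "kwargs": {"motion": [[[-0.0008,0,-0.0045,0],[-0.0013,0,-0.0057,0],[-0.0017,0,-0.0057,0],[-0.0021,0,-0.0055,0],[-0.0024,0,-0.0054,0],[-0.0014,0,-0.003,0]]]}}

```text
t: 11.72
tool_pos: [0.5708, 0.0254, 0.1243]
tcp_rot: [[0.047, 0.999, -0.013], [0.999, -0.047, -0.002], [-0.002, -0.013, -1.0]]
wrist_force: [-0.9, -0.3, -4.2]
gripper_width: 0.63
```

```bash
python3 st.py -0.0572
python3 - <<'E'
from station import bot
from h import *
c=bot.read_camera("side"); np.savez("side4.npz",**c)
cv2.imwrite(f"pics/side4.png",cv2.resize(c["img"][180:345,225:400,::-1],None,fx=3.5,fy=3.5))
E
```

```text
t 11.725 X 82.4 Z 44.3 r 93.6 (92.8) theta 20.8 F [-0.8668 -0.3456 -4.225 ] M [-0.0318  0.0284  0.0344] w 59.89248926505128 zax [-0.0129 -0.0019 -0.9999] yang -2.696292754192732 x 0.5708193294449915
```

View pics/side4.png

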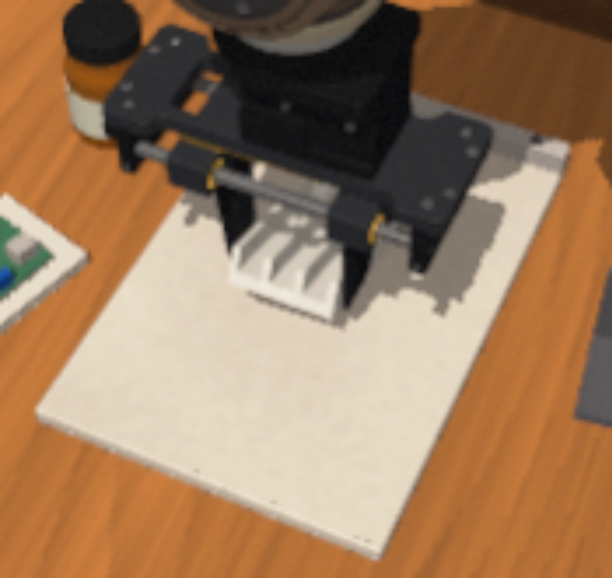

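The end has lifted, with a shadow below it at about zoomed px (290, 305). I need to confirm it's pivoting rather than being lifted level.

```bash
python3 - <<'E'
from station import bot
from h import *
c=bot.read_camera("top"); np.savez("top4.npz",**c)
cv2.imwrite(f"pics/top4.png",cv2.resize(c["img"][190:330,235:420,::-1],None,fx=3.5,fy=3.5))
P=dpts(c)
for v in (250,258,264): print(v,[(u,round(P[v,u,1]*1000),round(P[v,u,2]*1000)) for u in range(346,400,2)])
E
```

```text
250 [(346, -24, 414), (348, -26, 416), (350, -29, 414), (352, -31, 415), (354, -33, 414), (356, -39, 350), (358, -60, 50), (360, -63, 54), (362, -66, 64), (364, -69, 70), (366, -72, 79), (368, -75, 85), (370, -79, 81), (372, -88, 16), (374, -92, 14), (376, -95, 11), (378, -99, 14), (380, -103, 13), (382, -106, 10), (384, -110, 12), (386, -113, 16), (388, -117, 14), (390, -121, 11), (392, -125, 12), (394, -128, 15), (396, -132, 14), (398, -135, 15)]
258 [(346, -24, 425), (348, -26, 424), (350, -28, 425), (352, -30, 427), (354, -32, 424), (356, -57, 43), (358, -60, 50), (360, -63, 54), (362, -65, 71), (364, -69, 72), (366, -72, 80), (368, -75, 87), (370, -78, 88), (372, -87, 15), (374, -91, 17), (376, -95, 13), (378, -99, 14), (380, -102, 16), (382, -106, 15), (384, -110, 12), (386, -113, 12), (388, -117, 16), (390, -121, 12), (392, -124, 13), (394, -128, 15), (396, -131, 14), (398, -135, 12)]
264 [(346, -23, 432), (348, -25, 432), (350, -28, 431), (352, -30, 431), (354, -32, 431), (356, -57, 39), (358, -60, 48), (360, -63, 60), (362, -65, 70), (364, -68, 74), (366, -71, 82), (368, -74, 87), (370, -78, 83), (372, -87, 13), (374, -91, 13), (376, -95, 11), (378, -98, 15), (380, -102, 12), (382, -106, 14), (384, -109, 13), (386, -113, 14), (388, -117, 12), (390, -120, 12), (392, -124, 13), (394, -127, 13), (396, -131, 13), (398, -135, 11)]
```

View pics/top4.png

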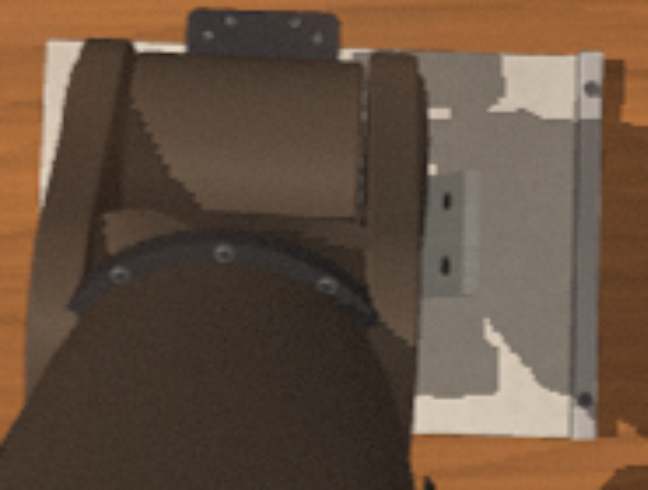

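The short leg's inner face runs from (y -57, z 42) to (y -75, z 87) mm. That is a tilt of about 21° with the corner still at stage height, so it is pivoting. Continuing.

>>> {"fn": "apply_moves", "kwargs": {"motion": [[[-0.0028,0,-0.0035,0],[-0.0031,0,-0.0048,0],[-0.0034,0,-0.0048,0],[-0.0037,0,-0.0046,0],[-0.004,0,-0.0043,0],[-0.0043,0,-0.004,0],[-0.0023,0,-0.0018,0]]]}}

```text
t: 12.7
tool_pos: [0.5699, 0.0002, 0.1537]
tcp_rot: [[0.047, 0.999, -0.013], [0.999, -0.047, -0.002], [-0.002, -0.013, -1.0]]
wrist_force: [-0.3, -0.5, -3.7]
gripper_width: 0.633
```

```bash
python3 st.py -0.0572
cat > leg.py <<'E'
from station import bot
from h import *
import sys
n=sys.argv[1]
c=bot.read_camera("top"); np.savez(f"top{n}.npz",**c)
cv2.imwrite(f"pics/top{n}.png",cv2.resize(c["img"][190:330,235:420,::-1],None,fx=3.5,fy=3.5))
P=dpts(c)
v=258; print([(u,round(np.nanmedian(P[v-4:v+5,u,1])*1000),round(np.nanmedian(P[v-4:v+5,u,2])*1000)) for u in range(346,404,2)])
E
python3 leg.py 5
```

```text
t 12.7 X 57.3 Z 73.7 r 93.3 (92.8) theta 44.7 F [-0.3109 -0.5302 -3.6644] M [-0.0328 -0.0205  0.0074] w 60.20932177740323 zax [-0.0135 -0.0018 -0.9999] yang -2.7025157078992086 x 0.5698724832796794
[(346, -23, 448), (348, -25, 447), (350, -27, 446), (352, -29, 444), (354, -31, 442), (356, -37, 389), (358, -41, 355), (360, -41, 402), (362, -40, 442), (364, -42, 446), (366, -44, 445), (368, -46, 445), (370, -49, 446), (372, -51, 444), (374, -53, 445), (376, -55, 444), (378, -58, 443), (380, -97, 68), (382, -100, 71), (384, -104, 70), (386, -113, 12), (388, -117, 13), (390, -120, 13), (392, -124, 12), (394, -128, 12), (396, -131, 12), (398, -135, 14), (400, -136, 30), (402, -140, 29)]
```

>>> {"fn": "apply_moves", "kwargs": {"motion": [[[-0.0035,0,-0.0025,0],[-0.0047,0,-0.0035,0],[-0.005,0,-0.0032,0],[-0.0052,0,-0.0028,0],[-0.0054,0,-0.0025,0],[-0.0055,0,-0.0022,0],[-0.003,0,-0.0008,0]]]}}

```text
t: 13.62
tool_pos: [0.5683, -0.0343, 0.1723]
tcp_rot: [[0.047, 0.999, -0.014], [0.999, -0.047, -0.002], [-0.002, -0.014, -1.0]]
wrist_force: [0.4, -0.2, -3.5]
gripper_width: 0.631
```

```bash
python3 st.py -0.0572; python3 leg.py 6
python3 - <<'E'
from station import bot
from h import *
c=bot.read_camera("side"); np.savez("side6.npz",**c)
cv2.imwrite(f"pics/side6.png",cv2.resize(c["img"][180:345,225:400,::-1],None,fx=3.5,fy=3.5))
E
```

```text
t 13.625 X 22.7 Z 92.3 r 95.1 (92.8) theta 68.7 F [ 0.37   -0.1609 -3.5265] M [ 0.0223 -0.0115 -0.0227] w 59.99911650632201 zax [-0.0141 -0.0018 -0.9999] yang -2.6988904096264177 x 0.5683457743667689
[(346, -22, 465), (348, -24, 468), (350, -26, 467), (352, -28, 465), (354, -30, 465), (356, -32, 463), (358, -35, 462), (360, -37, 462), (362, -43, 405), (364, -45, 405), (366, -47, 405), (368, -50, 404), (370, -52, 406), (372, -54, 406), (374, -57, 406), (376, -59, 406), (378, -61, 405), (380, -64, 405), (382, -66, 404), (384, -68, 405), (386, -70, 405), (388, -74, 392), (390, -74, 415), (392, -73, 437), (394, -73, 455), (396, -75, 457), (398, -77, 457), (400, -80, 457), (402, -82, 458)]
```

View pics/side6.png

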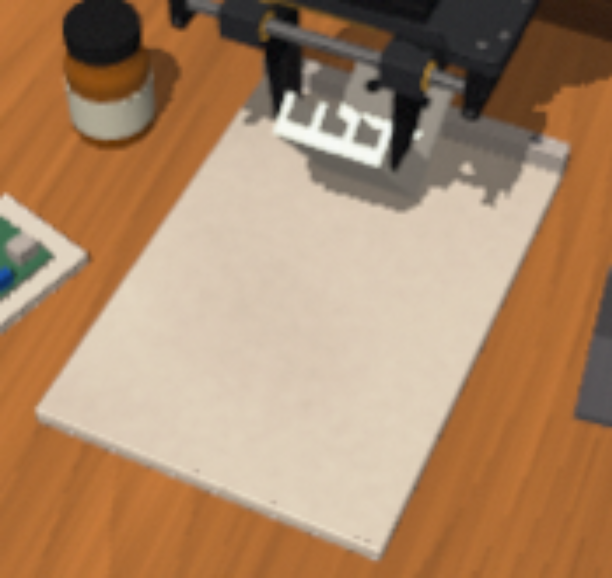

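View pics/top6.png

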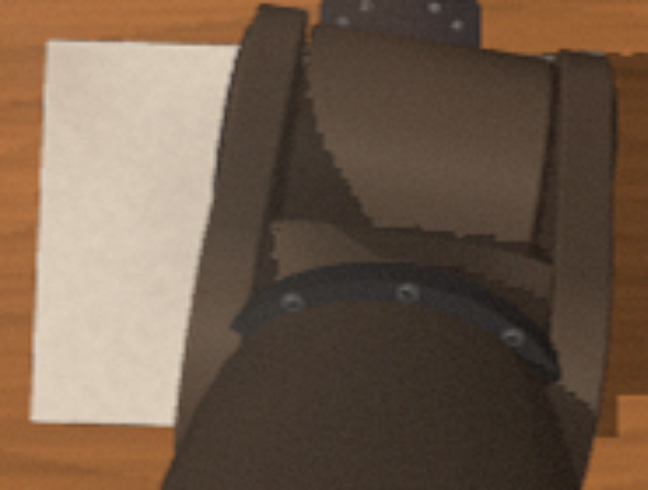

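The part is tilted about 67°, but the arc radius has grown by 2 mm, so I'll check whether the corner is still touching, using the side depth.

```bash
python3 - <<'E'
from h import *
c=dict(np.load("side6.npz")); P=dpts(c); img=c["img"]
for u in (320,326,332): 
    print(u)
    for v in range(214,246,1): print(v,img[v,u],(P[v,u]*1000).round(), end="; ")
    print()
E
```

```text
320
214 [124 118 109] [574. -34. 105.]; 215 [122 117 108] [574. -33. 104.]; 216 [122 117 109] [574. -34. 101.]; 217 [122 116 108] [574. -34.  98.]; 218 [161 160 151] [573. -32.  97.]; 219 [228 231 225] [567. -14. 115.]; 220 [246 248 244] [566. -12. 115.]; 221 [247 249 245] [565. -11. 113.]; 222 [244 246 242] [564.  -8. 114.]; 223 [214 218 207] [564.  -8. 111.]; 224 [116 112 104] [567. -15. 100.]; 225 [100  95  88] [570. -25.  86.]; 226 [100  96  89] [573. -33.  74.]; 227 [99 94 88] [578. -45.  57.]; 228 [102  97  89] [582. -58.  39.]; 229 [114 105  97] [587. -72.  20.]; 230 [122 113 102] [589. -76.  12.]; 231 [124 114 103] [588. -73.  13.]; 232 [125 114 103] [587. -71.  12.]; 233 [124 114 103] [586. -69.  11.]; 234 [151 139 125] [584. -65.  13.]; 235 [198 182 164] [583. -62.  14.]; 236 [218 201 180] [583. -61.  12.]; 237 [217 200 180] [581. -55.  16.]; 238 [219 200 181] [581. -55.  13.]; 239 [220 201 182] [580. -53.  12.]; 240 [220 203 182] [578. -49.  13.]; 241 [221 204 183] [578. -49.  10.]; 242 [219 201 182] [577. -45.  12.]; 243 [219 201 182] [576. -42.  12.]; 244 [217 200 179] [
[... 1666 characters left out ...]
541.  -8. 112.]; 227 [194 197 184] [540.  -6. 112.]; 228 [103  98  90] [543. -14. 101.]; 229 [100  96  89] [546. -23.  87.]; 230 [100  96  90] [549. -35.  71.]; 231 [101  96  89] [552. -44.  58.]; 232 [102  97  89] [556. -56.  40.]; 233 [114 107  97] [560. -69.  22.]; 234 [124 114 104] [562. -75.  12.]; 235 [125 114 104] [560. -71.  14.]; 236 [125 115 104] [560. -70.  12.]; 237 [124 114 103] [559. -67.  12.]; 238 [171 158 142] [557. -64.  13.]; 239 [219 201 181] [557. -62.  12.]; 240 [220 203 183] [556. -60.  12.]; 241 [216 200 179] [555. -57.  12.]; 242 [216 199 179] [554. -56.  11.]; 243 [217 200 180] [553. -52.  13.]; 244 [216 200 179] [552. -49.  12.]; 245 [218 202 182] [551. -46.  14.];
```

The depth on the outer face runs from (y -10, z 108) to (y -73, z 18) mm. So the tilt is only about 55° and the corner has come up roughly 6 mm, because the pads' grip resists pivoting. I'll loosen the grip a little and lower slightly so it pivots back onto its corner.

>>> {"fn": "apply_moves", "kwargs": {"motion": [[[0,0,0.0005,0],[0,0,0.0005,0],[0,0,0,0]]], "force": 6}}

```text
t: 14.1
tool_pos: [0.5684, -0.0339, 0.1717]
tcp_rot: [[0.047, 0.999, -0.014], [0.999, -0.047, -0.002], [-0.002, -0.013, -1.0]]
wrist_force: [-1.4, -0.4, -0.5]
gripper_width: 0.632
```

```bash
cat > face.py <<'E'
from station import bot
from h import *
import sys
n=sys.argv[1]; c=bot.read_camera("side"); np.savez(f"side{n}.npz",**c)
cv2.imwrite(f"pics/side{n}.png",cv2.resize(c["img"][180:345,225:400,::-1],None,fx=3.5,fy=3.5))
P=dpts(c); s=bot.sense(); q=s["tool_pos"]+.068*s["tcp_rot"][:,2]
print("q",q*1000,"F",s["wrist_force"],"w",s["gripper_width"]*95.1,"t",s["t"])
# outer long-leg face: gray shaded pixels; use points in box x .548-.588, above stage
m=np.zeros(P.shape[:2],bool); m[190:250,300:350]=1
g=c["img"].astype(int).sum(2)
X=P[...,0]; 
for u in (318,322,326,330,334):
    col=[(v,P[v,u,1]*1000,P[v,u,2]*1000,g[v,u]) for v in range(195,250)]
    # bottom: last row with z>16 going down contiguous
    vs=[k for k in range(len(col)) if col[k][2]>17]
    k1=max(vs); k0=k1
    while k0>0 and col[k0-1][3]<330 and col[k0-1][2]>col[k0][2]-1: k0-=1
    seg=np.array(col[k0:k1+1])
    if len(seg)>2:
        f=np.polyfit(seg[:,2],seg[:,1],1)
        print(u,"n",len(seg),"theta %.1f"%(90-np.degrees(np.arctan(f[0]))),"top y,z",seg[0,1:3].round(1),"bot",seg[-1,1:3].round(1),"y at z12 %.1f"%np.polyval(f,12))
E
python3 face.py 7
```

```text
q [567.508  -34.0432 103.6447] F [-1.6284  0.0922  0.4573] w 59.98935967150885 t 14.15
```

```bash
python3 - <<'E'
from h import *
c=dict(np.load("side7.npz")); P=dpts(c); g=c["img"].astype(int).sum(2)
for u in (320,326,332):
    print(u,[(v,g[v,u],int(P[v,u,1]*1000),int(P[v,u,2]*1000)) for v in range(208,242)])
E
```

```text
320 [(208, np.int64(320), -136, 11), (209, np.int64(336), -134, 11), (210, np.int64(340), -130, 12), (211, np.int64(343), -130, 9), (212, np.int64(348), -33, 111), (213, np.int64(343), -35, 107), (214, np.int64(344), -33, 106), (215, np.int64(348), -34, 102), (216, np.int64(372), -33, 100), (217, np.int64(577), -33, 98), (218, np.int64(716), -15, 115), (219, np.int64(726), -12, 116), (220, np.int64(728), -10, 116), (221, np.int64(691), -9, 114), (222, np.int64(509), -8, 113), (223, np.int64(388), -9, 109), (224, np.int64(385), -13, 102), (225, np.int64(389), -14, 98), (226, np.int64(381), -15, 94), (227, np.int64(380), -17, 89), (228, np.int64(382), -19, 84), (229, np.int64(377), -19, 81), (230, np.int64(377), -23, 73), (231, np.int64(376), -25, 68), (232, np.int64(375), -28, 62), (233, np.int64(372), -28, 59), (234, np.int64(369), -31, 53), (235, np.int64(369), -35, 45), (236, np.int64(369), -37, 39), (237, np.int64(366), -38, 35), (238, np.int64(362), -40, 29), (239, np.int64(361), -43, 23), (240, np.int64(424), -44, 19), (241, np.int64(541), -48, 11)]
326 [(208, np.int64(417), -11
[... 1414 characters left out ...]
(417), -91, 38), (220, np.int64(537), -91, 35), (221, np.int64(693), -90, 33), (222, np.int64(722), -12, 118), (223, np.int64(719), -11, 116), (224, np.int64(718), -9, 115), (225, np.int64(668), -7, 116), (226, np.int64(468), -7, 113), (227, np.int64(377), -9, 108), (228, np.int64(374), -9, 105), (229, np.int64(374), -13, 99), (230, np.int64(374), -13, 95), (231, np.int64(379), -17, 88), (232, np.int64(376), -20, 82), (233, np.int64(377), -20, 78), (234, np.int64(379), -21, 75), (235, np.int64(372), -25, 68), (236, np.int64(374), -25, 64), (237, np.int64(378), -28, 58), (238, np.int64(375), -31, 52), (239, np.int64(376), -32, 48), (240, np.int64(375), -34, 42), (241, np.int64(368), -37, 36)]
```

View pics/side7.png

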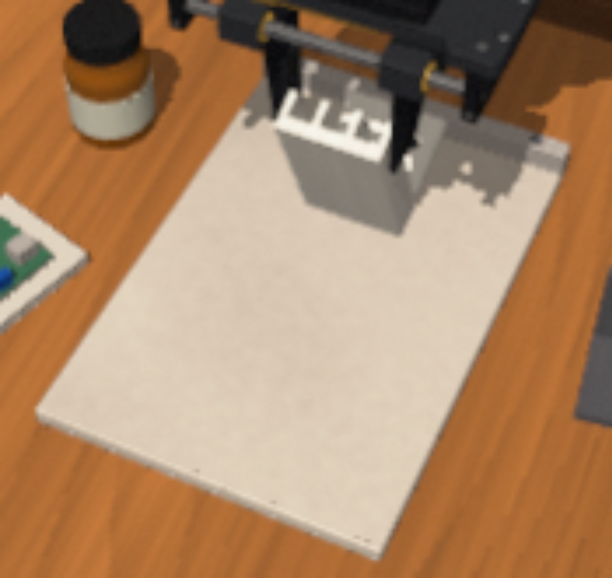

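It has pivoted back. The outer face now runs from (y -8, z 112) to (y -47, z ~12), so the tilt is about 69° with the corner on the stage and roughly 13 mm of gap left to the bar. Continuing slowly with the lighter grip.

>>> {"fn": "apply_moves", "kwargs": {"motion": [[[-0.0015,0,0,0],[-0.002,0,0,0],[-0.002,0,0,0],[-0.002,0,0.0002,0],[-0.002,0,0.0002,0],[-0.002,0,0.0002,0],[-0.001,0,0.0002,0],[0,0,0,0]]], "force": 5}}

```text
t: 15.15
tool_pos: [0.5678, -0.0475, 0.1717]
tcp_rot: [[0.047, 0.999, -0.013], [0.999, -0.047, -0.002], [-0.003, -0.013, -1.0]]
wrist_force: [-1.2, -0.2, 5.7]
gripper_width: 0.628
```

```bash
sed -i '/^m=np/,$d' face.py; cat >> face.py <<'E'
g=c["img"].astype(int).sum(2)
for u in (320,326,332):
    print(u,[(v,int(g[v,u]),int(P[v,u,1]*1000),int(P[v,u,2]*1000)) for v in range(216,250,2)])
E
python3 face.py 8
```

```text
q [566.9073 -47.6069 103.712 ] F [-1.6458  0.2004  4.6558] w 59.98426472510144 t 15.2
320 [(216, 439, -24, 110), (218, 441, -25, 104), (220, 439, -26, 98), (222, 435, -28, 90), (224, 439, -30, 82), (226, 437, -32, 75), (228, 434, -34, 67), (230, 430, -36, 58), (232, 428, -37, 51), (234, 425, -40, 41), (236, 428, -43, 32), (238, 426, -44, 25), (240, 464, -46, 16), (242, 603, -43, 14), (244, 597, -39, 12), (246, 597, -35, 11), (248, 599, -28, 14)]Traceback (most recent call last):
  File "face.py", line 11, in <module>
    print(u,[(v,int(g[v,u]),int(P[v,u,1]*1000),int(P[v,u,2]*1000)) for v in range(216,250,2)])
                            ~~~^^^^^^^^^^^^^^^
ValueError: cannot convert float NaN to integer
```

View pics/side8.png

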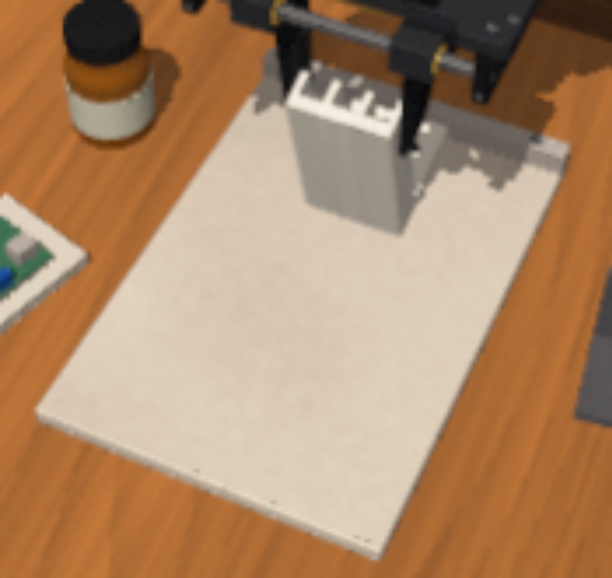

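Tilt is now about 77°, with the corner steady at y ≈ -47 on the stage and the tool pressing lightly at 5 N. I'll finish the arc.

>>> {"fn": "apply_moves", "kwargs": {"motion": [[[-0.002,0,0,0],[-0.002,0,0,0],[-0.002,0,0.0002,0],[-0.002,0,0.0002,0],[-0.002,0,0.0003,0],[-0.002,0,0.0003,0],[-0.002,0,0.0003,0],[-0.0015,0,0.0003,0],[-0.001,0,0.0002,0],[0,0,0,0]]]}}

```text
t: 16.45
tool_pos: [0.5669, -0.0655, 0.1696]
tcp_rot: [[0.047, 0.999, -0.013], [0.999, -0.047, -0.002], [-0.003, -0.013, -1.0]]
wrist_force: [-1.6, -0.7, 3.5]
gripper_width: 0.631
```

```bash
sed -i 's/int(P\[v,u,1\]\*1000),int(P\[v,u,2\]\*1000)/*(np.nan_to_num(P[v,u,1:])*1000).astype(int)/; s/(320,326,332)/(324,330)/' face.py
python3 face.py 9
```

```text
q [565.9985 -65.6385 101.6087] F [-1.3568 -0.1447  3.5153] w 59.88673694094293 t 16.5
324 [(216, 519, np.int64(-43), np.int64(92)), (218, 513, np.int64(-43), np.int64(87)), (220, 516, np.int64(-44), np.int64(80)), (222, 516, np.int64(-44), np.int64(75)), (224, 515, np.int64(-43), np.int64(71)), (226, 513, np.int64(-45), np.int64(62)), (228, 512, np.int64(-44), np.int64(58)), (230, 510, np.int64(-46), np.int64(50)), (232, 513, np.int64(-45), np.int64(45)), (234, 508, np.int64(-44), np.int64(40)), (236, 508, np.int64(-46), np.int64(32)), (238, 513, np.int64(-44), np.int64(29)), (240, 507, np.int64(-48), np.int64(18)), (242, 550, np.int64(-47), np.int64(13)), (244, 594, np.int64(-42), np.int64(12)), (246, 597, np.int64(-39), np.int64(10)), (248, 598, np.int64(-32), np.int64(13))]
330 [(216, 513, np.int64(-41), np.int64(99)), (218, 510, np.int64(-42), np.int64(94)), (220, 518, np.int64(-43), np.int64(87)), (222, 513, np.int64(-43), np.int64(81)), (224, 512, np.int64(-44), np.int64(75)), (226, 507, np.int64(-43), np.int64(70)), (228, 509, np.int64(-44), np.int64(63)), (230, 507, np.int64(-45), np.int64(57)), (232, 509, np.int64(-43), np.int64(52)), (234, 506, np.int64(-46), np.int64(44)), (236, 502, np.int64(-45), np.int64(39)), (238, 503, np.int64(-45), np.int64(33)), (240, 505, np.int64(-45), np.int64(27)), (242, 507, np.int64(-46), np.int64(19)), (244, 549, np.int64(-48), np.int64(11)), (246, 592, np.int64(-43), np.int64(11)), (248, 596, np.int64(-37), np.int64(12))]
```

View pics/side9.png

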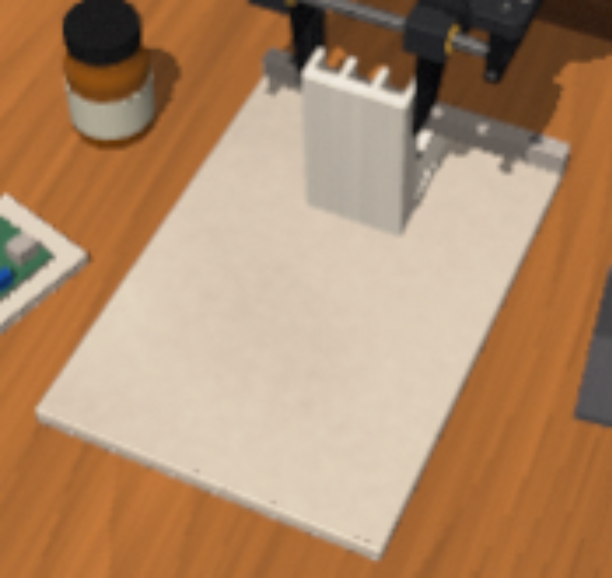

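The tilt is about 86°. I'll finish the last few degrees slowly.

>>> {"fn": "apply_moves", "kwargs": {"motion": [[[-0.001,0,0.0002,0],[-0.001,0,0.0002,0],[-0.001,0,0.0002,0],[-0.001,0,0.0002,0],[-0.001,0,0.0002,0],[-0.001,0,0.0002,0],[-0.001,0,0.0002,0],[0,0,0,0]]]}}

```text
t: 17.5
tool_pos: [0.5664, -0.0715, 0.1684]
tcp_rot: [[0.047, 0.999, -0.013], [0.999, -0.047, -0.0], [-0.001, -0.013, -1.0]]
wrist_force: [-1.7, 0.4, 1.9]
gripper_width: 0.63
```

```bash
python3 face.py 10 | sed 's/np.int64//g'
```

```text
q [565.457  -71.5424 100.4474] F [-2.338   1.718   3.6464] w 60.435224529484444 t 17.55
324 [(216, 540, (-47), (89)), (218, 536, (-48), (82)), (220, 537, (-48), (76)), (222, 535, (-47), (72)), (224, 535, (-47), (66)), (226, 533, (-46), (61)), (228, 532, (-47), (55)), (230, 531, (-47), (49)), (232, 532, (-48), (42)), (234, 533, (-48), (36)), (236, 529, (-47), (31)), (238, 530, (-48), (24)), (240, 532, (-48), (17)), (242, 580, (-49), (10)), (244, 592, (-43), (11)), (246, 594, (-36), (13)), (248, 599, (-33), (11))]
330 [(216, 532, (-48), (92)), (218, 530, (-48), (87)), (220, 534, (-47), (83)), (222, 533, (-47), (77)), (224, 527, (-46), (72)), (226, 530, (-48), (64)), (228, 525, (-47), (59)), (230, 524, (-48), (53)), (232, 526, (-46), (50)), (234, 522, (-48), (42)), (236, 523, (-47), (36)), (238, 519, (-48), (29)), (240, 525, (-46), (26)), (242, 522, (-46), (20)), (244, 574, (-49), (10)), (246, 595, (-43), (11)), (248, 598, (-37), (12))]
```

View pics/side10.png

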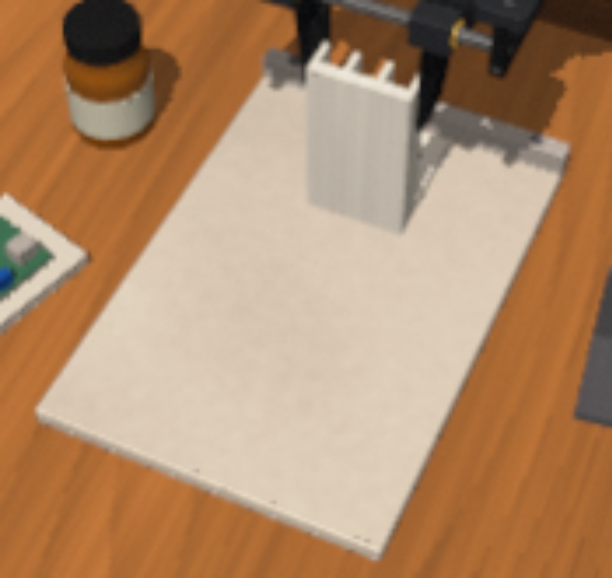

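The part stands vertical, its face at y ≈ -47.5 mm at every height, with about 13 mm of gap to the bar. I'll release it, go round behind, and push it flush with two spread fingers.

>>> {"fn": "apply_moves", "kwargs": {"motion": [[[0,0,0,0],[0,0,0,0],[0,0,0,0],[0,0,-0.005,0],[0,0,-0.02,0],[0,0,-0.02,0],[0,0,-0.005,0]]], "claw": 0.085}}

```text
t: 18.42
tool_pos: [0.5674, -0.0719, 0.2195]
tcp_rot: [[0.047, 0.999, -0.014], [0.999, -0.047, -0.001], [-0.001, -0.014, -1.0]]
wrist_force: [0.1, 0.1, -1.3]
gripper_width: 0.897
```

```bash
python3 face.py 11 | sed 's/np.int64//g'; python3 g.py 0.569 -0.017 0.215 177.3
```

```text
q [566.3999 -71.896  151.5379] F [ 0.9915 -0.1324  0.793 ] w 85.28955855956477 t 18.475
324 [(216, 531, (-46), (89)), (218, 535, (-49), (81)), (220, 529, (-48), (76)), (222, 530, (-49), (70)), (224, 529, (-48), (65)), (226, 528, (-49), (58)), (228, 528, (-48), (53)), (230, 527, (-48), (48)), (232, 525, (-47), (43)), (234, 530, (-46), (38)), (236, 526, (-48), (30)), (238, 527, (-47), (25)), (240, 531, (-49), (17)), (242, 561, (-46), (13)), (244, 588, (-41), (14)), (246, 587, (-38), (12)), (248, 592, (-31), (14))]
330 [(216, 533, (-47), (93)), (218, 531, (-46), (89)), (220, 530, (-48), (82)), (222, 529, (-47), (77)), (224, 523, (-48), (70)), (226, 524, (-46), (66)), (228, 522, (-46), (61)), (230, 519, (-46), (55)), (232, 520, (-46), (49)), (234, 519, (-47), (42)), (236, 521, (-46), (37)), (238, 521, (-47), (30)), (240, 523, (-46), (26)), (242, 518, (-47), (19)), (244, 555, (-47), (12)), (246, 588, (-43), (11)), (248, 593, (-38), (11))]
t 18.475 tcp [ 0.5673 -0.0719  0.2195] yang -2.7088179551203666 z [-0.0137 -0.0006 -0.9999] w 0.08528955855956477 F [ 0.9915 -0.1324  0.793 ] q6 -0.1897725554759354
need tool xyz [ 0.0549 -0.0009  0.0045] spin -0.00015390235014368857
```

View pics/side11.png

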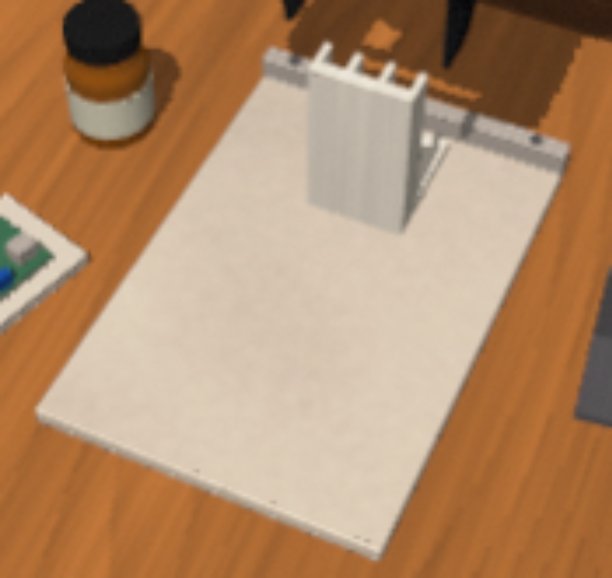

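>>> {"fn": "apply_moves", "kwargs": {"motion": [[[0.015,0,0,0],[0.025,0,0,0],[0.015,-0.001,0,0],[0,0,0.02,0],[0,0,0.03,0],[0,0,0.02,0],[0,0,0.007,0],[0,0,0.002,0]]], "claw": 0.035}}

```text
t: 19.48
tool_pos: [0.5666, -0.0104, 0.1355]
tcp_rot: [[0.045, 0.999, -0.017], [0.999, -0.045, 0.0], [-0.001, -0.017, -1.0]]
wrist_force: [-0.2, -0.5, -0.6]
gripper_width: 0.371
```

```bash
python3 g.py 0.569 -0.0345 0.132 177.3
```

```text
t 19.475 tcp [ 0.5666 -0.0104  0.1355] yang -2.577644831874964 z [-0.0173  0.0001 -0.9998] w 0.03527688696090659 F [-0.2191 -0.5353 -0.6336] q6 -0.08646522046581648
need tool xyz [-0.024   0.0035  0.0034] spin 0.002135500540612667
```

>>> {"fn": "apply_moves", "kwargs": {"motion": [[[-0.008,0.003,0.003,0.002],[-0.01,0,0,0],[-0.004,0,0,0],[-0.002,0,0,0],[-0.002,0,0,0],[-0.002,0,0,0],[-0.002,0,0,0],[-0.002,0,0,0],[-0.001,0,0,0],[0,0,0,0]]]}}

```text
t: 20.72
tool_pos: [0.5687, -0.0457, 0.1341]
tcp_rot: [[0.047, 0.999, -0.015], [0.999, -0.047, 0.0], [-0.001, -0.015, -1.0]]
wrist_force: [0.7, 0.6, -0.1]
gripper_width: 0.368
```

```bash
python3 g.py 0.569 -0.0505 0.132 177.3; python3 leg.py 12;python3 face.py 12 | sed 's/np.int64//g'
```

```text
t 20.725 tcp [ 0.5687 -0.0457  0.1341] yang -2.721314681501623 z [-0.0146  0.0001 -0.9999] w 0.03499449463720921 F [ 0.7195  0.6287 -0.1422] q6 -0.14413919073653544
need tool xyz [-0.0048  0.0006  0.0021] spin -0.0003720113712172266
[(346, -22, 459), (348, -24, 459), (350, -26, 460), (352, -28, 462), (354, -31, 461), (356, -33, 461), (358, -35, 462), (360, -37, 459), (362, -39, 460), (364, -41, 460), (366, -43, 458), (368, -45, 458), (370, -49, 442), (372, -51, 439), (374, -54, 438), (376, -56, 436), (378, -58, 434), (380, -61, 431), (382, -63, 430), (384, -65, 431), (386, -68, 427), (388, -70, 427), (390, -73, 426), (392, -75, 424), (394, -84, 369), (396, -86, 375), (398, -85, 397), (400, -85, 417), (402, -86, 425)]
q [567.7175 -45.6691  66.0875] F [ 0.3681 -0.2054 -0.485 ] w 35.21722691180781 t 20.825
324 [(216, 374, (-56), (79)), (218, 453, (-55), (74)), (220, 544, (-56), (67)), (222, 542, (-56), (61)), (224, 542, (-54), (57)), (226, 540, (-55), (51)), (228, 542, (-55), (45)), (230, 540, (-54), (40)), (232, 534, (-55), (34)), (234, 533, (-56), (26)), (236, 533, (-55), (21)), (238, 552, (-56), (14)), (240, 613, (-52), (13)), (242, 618, (-47), (12)), (244, 609, (-43), (11)), (246, 611, (-37), (13)), (248, 614, (-34), (10))]
330 [(216, 385, (-57), (82)), (218, 385, (-54), (80)), (220, 465, (-56), (72)), (222, 559, (-56), (67)), (224, 555, (-56), (61)), (226, 548, (-54), (58)), (228, 531, (-55), (51)), (230, 501, (-55), (45)), (232, 497, (-56), (38)), (234, 495, (-55), (33)), (236, 541, (-53), (29)), (238, 536, (-56), (20)), (240, 554, (-55), (15)), (242, 610, (-52), (12)), (244, 614, (-47), (12)), (246, 608, (-43), (11)), (248, 612, (-39), (9))]
```

View pics/side12.png

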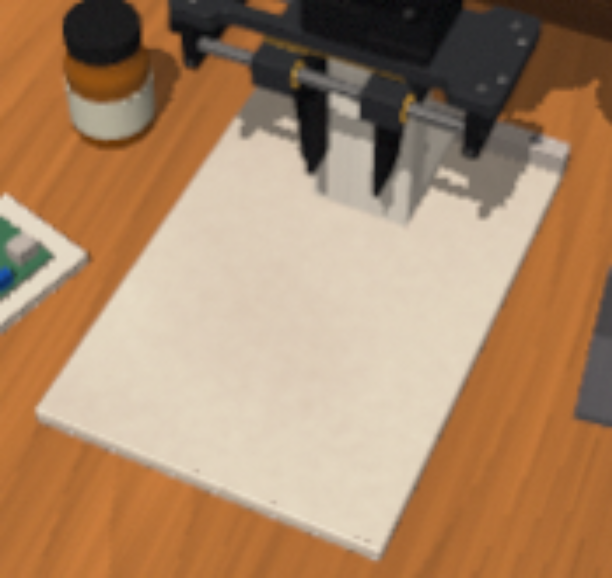

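It has slid upright to y ≈ -55.5 mm, with about 5 mm left. I'll push on in small steps and watch the force.

>>> {"fn": "apply_moves", "kwargs": {"motion": [[[-0.0015,0,0,0],[-0.0015,0,0,0],[-0.001,0,0,0],[0,0,0,0]]]}}

```text
t: 21.32
tool_pos: [0.5685, -0.0483, 0.1345]
tcp_rot: [[0.048, 0.999, -0.014], [0.999, -0.048, 0.002], [0.001, -0.014, -1.0]]
wrist_force: [0.8, 2.6, -1.2]
gripper_width: 0.365
```

>>> {"fn": "apply_moves", "kwargs": {"motion": [[[-0.001,0,0,0],[-0.001,0,0,0],[0,0,0,0]]]}}

```text
t: 21.7
tool_pos: [0.5685, -0.0487, 0.135]
tcp_rot: [[0.048, 0.999, -0.014], [0.999, -0.048, 0.004], [0.004, -0.014, -1.0]]
wrist_force: [0.3, 2.0, -1.2]
gripper_width: 0.37
```

>>> {"fn": "apply_moves", "kwargs": {"motion": [[[-0.003,0,0.001,0],[-0.003,0,0.001,0],[-0.003,0,0,0]]]}}

```text
t: 22.08
tool_pos: [0.5684, -0.0507, 0.1365]
tcp_rot: [[0.05, 0.999, -0.012], [0.999, -0.05, 0.014], [0.013, -0.012, -1.0]]
wrist_force: [0.2, 21.8, 10.6]
gripper_width: 0.365
```

```bash
python3 face.py 13 | sed 's/np.int64//g'
```

```text
q [567.6402 -49.833   68.5748] F [-0.1545 24.278  12.7643] w 34.945733502187615 t 22.125
324 [(216, 559, (-60), (74)), (218, 557, (-59), (69)), (220, 557, (-60), (63)), (222, 556, (-58), (59)), (224, 552, (-59), (53)), (226, 552, (-60), (45)), (228, 544, (-59), (40)), (230, 541, (-59), (35)), (232, 544, (-60), (28)), (234, 544, (-58), (23)), (236, 530, (-57), (19)), (238, 602, (-57), (12)), (240, 614, (-53), (11)), (242, 613, (-47), (12)), (244, 607, (-43), (11)), (246, 608, (-38), (12)), (248, 614, (-34), (10))]
330 [(216, 436, (-61), (78)), (218, 574, (-59), (74)), (220, 568, (-59), (68)), (222, 569, (-60), (62)), (224, 563, (-59), (58)), (226, 562, (-59), (52)), (228, 559, (-58), (47)), (230, 557, (-56), (44)), (232, 554, (-59), (34)), (234, 556, (-59), (29)), (236, 552, (-57), (24)), (238, 535, (-57), (18)), (240, 612, (-57), (12)), (242, 608, (-52), (12)), (244, 611, (-48), (11)), (246, 608, (-42), (12)), (248, 612, (-37), (12))]
```

View pics/side13.png

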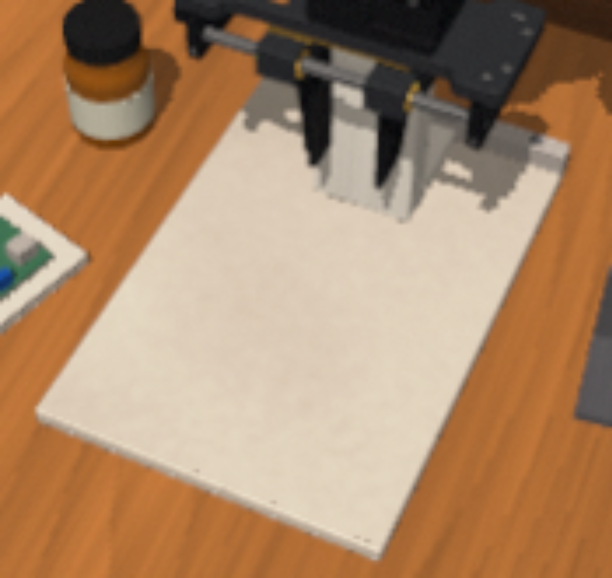

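Contact with the bar: 24 N, and the part leans slightly (face y -60 at the top, -57 at the foot). I'll ease back slowly so it settles flat.

>>> {"fn": "apply_moves", "kwargs": {"motion": [[[0.001,0,0,0],[0.001,0,0,0],[0.001,0,0,0],[0.001,0,0,0]]]}}

```text
t: 22.62
tool_pos: [0.5687, -0.0471, 0.1367]
tcp_rot: [[0.05, 0.999, -0.011], [0.999, -0.05, 0.013], [0.013, -0.012, -1.0]]
wrist_force: [-0.3, 0.5, 0.2]
gripper_width: 0.369
```

```bash
python3 face.py 14 | sed 's/np.int64//g'; python3 g.py 0.569 -0.0505 0.132 177.3
```

```text
q [567.8965 -46.1085  68.6856] F [-0.5146  1.0219  0.4241] w 35.06409755110195 t 22.675
324 [(216, 455, (-57), (77)), (218, 552, (-59), (69)), (220, 542, (-58), (65)), (222, 545, (-59), (58)), (224, 540, (-58), (54)), (226, 537, (-57), (49)), (228, 533, (-58), (42)), (230, 535, (-60), (34)), (232, 533, (-58), (29)), (234, 534, (-58), (24)), (236, 530, (-59), (16)), (238, 584, (-58), (11)), (240, 615, (-54), (10)), (242, 613, (-49), (10)), (244, 608, (-43), (11)), (246, 609, (-38), (12)), (248, 614, (-33), (12))]
330 [(216, 387, (-57), (82)), (218, 522, (-58), (76)), (220, 562, (-58), (70)), (222, 553, (-58), (64)), (224, 550, (-59), (57)), (226, 552, (-58), (53)), (228, 530, (-58), (47)), (230, 500, (-58), (41)), (232, 501, (-58), (36)), (234, 510, (-58), (29)), (236, 541, (-58), (23)), (238, 539, (-58), (17)), (240, 581, (-58), (11)), (242, 607, (-54), (9)), (244, 612, (-47), (12)), (246, 606, (-43), (11)), (248, 609, (-37), (12))]
t 22.675 tcp [ 0.5687 -0.047   0.1367] yang -2.8543373354811794 z [-0.0114  0.0135 -0.9998] w 0.03506409755110196 F [-0.5146  1.0219  0.4241] q6 -0.16496279513954357
need tool xyz [-0.0035  0.0006  0.0046] spin -0.0026936946629012954
```

It has settled vertical again at y ≈ -58.3 mm. I'll withdraw and check that it is flush.

>>> {"fn": "apply_moves", "kwargs": {"motion": [[[0.005,0,0,0],[0.015,0,0,0],[0.025,0,0,0],[0.02,0,-0.03,0],[0.02,0,-0.04,0],[0.045,-0.015,-0.03,0],[0.045,-0.015,0,0],[0.045,-0.015,0,0],[0.045,-0.015,0,0],[0.02,-0.01,0,0],[0,0,0,0]]]}}

```text
t: 24.05
tool_pos: [0.5103, 0.2565, 0.2451]
tcp_rot: [[0.048, 0.999, -0.011], [0.999, -0.048, 0.015], [0.015, -0.011, -1.0]]
wrist_force: [-0.3, 0.1, -0.2]
gripper_width: 0.371
```

```bash
python3 - <<'E'
from station import bot
from h import *
print(bot.sense()["tool_pos"])
for n in("top","side"):
    c=bot.read_camera(n); np.savez(n+"15.npz",**c); r=(190,330,310,420) if n=="top" else (180,260,280,400)
    cv2.imwrite(f"pics/{n}15.png",cv2.resize(c["img"][r[0]:r[1],r[2]:r[3],::-1],None,fx=5,fy=4 if n=="top" else 5,interpolation=cv2.INTER_CUBIC))
    if n=="top":
        P=dpts(c); Z=P[...,2]
        for v in (245,250,255,260,265,270): print(v,[(u,int(1000*np.nan_to_num(P[v,u,1])),int(1000*np.nan_to_num(Z[v,u]))) for u in range(354,408,2)])
E
```

```text
[0.5103 0.2565 0.2451]
245 [(354, -55, 9), (356, -59, 10), (358, -62, 23), (360, -61, 88), (362, -62, 122), (364, -65, 124), (366, -68, 122), (368, -80, 23), (370, -83, 20), (372, -87, 20), (374, -91, 20), (376, -94, 18), (378, -98, 19), (380, -101, 22), (382, -105, 21), (384, -109, 21), (386, -112, 21), (388, -116, 21), (390, -120, 20), (392, -123, 22), (394, -127, 22), (396, -131, 20), (398, -135, 18), (400, -137, 24), (402, -140, 29), (404, -144, 29), (406, -148, 28)]
250 [(354, -55, 10), (356, -58, 14), (358, -61, 23), (360, -61, 87), (362, -62, 121), (364, -65, 123), (366, -68, 122), (368, -71, 124), (370, -75, 123), (372, -78, 122), (374, -81, 124), (376, -94, 21), (378, -98, 20), (380, -101, 19), (382, -105, 19), (384, -109, 20), (386, -112, 21), (388, -116, 20), (390, -120, 18), (392, -123, 22), (394, -126, 23), (396, -130, 22), (398, -134, 21), (400, -137, 28), (402, -140, 26), (404, -144, 27), (406, -147, 28)]
255 [(354, -55, 11), (356, -58, 16), (358, -61, 33), (360, -60, 90), (362, -61, 124), (364, -65, 121), (366, -68, 121), (368, -80, 17), (370, -83, 20), (372, -87, 20)
[... 948 characters left out ...]
97, 22), (380, -101, 21), (382, -104, 22), (384, -108, 21), (386, -111, 23), (388, -115, 21), (390, -119, 19), (392, -122, 20), (394, -126, 22), (396, -130, 20), (398, -133, 25), (400, -136, 29), (402, -139, 29), (404, -143, 28), (406, -147, 28)]
270 [(354, -54, 12), (356, -58, 11), (358, -59, 48), (360, -59, 103), (362, -61, 122), (364, -64, 123), (366, -75, 19), (368, -79, 23), (370, -82, 22), (372, -86, 23), (374, -89, 24), (376, -93, 19), (378, -97, 20), (380, -100, 22), (382, -104, 20), (384, -108, 20), (386, -111, 21), (388, -115, 20), (390, -118, 23), (392, -122, 17), (394, -126, 19), (396, -129, 24), (398, -133, 23), (400, -136, 27), (402, -139, 30), (404, -143, 24), (406, -147, 26)]
```

View pics/top15.png

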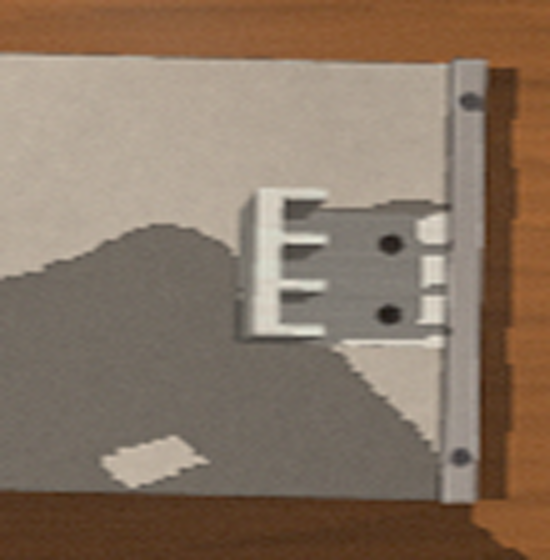

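View pics/side15.png

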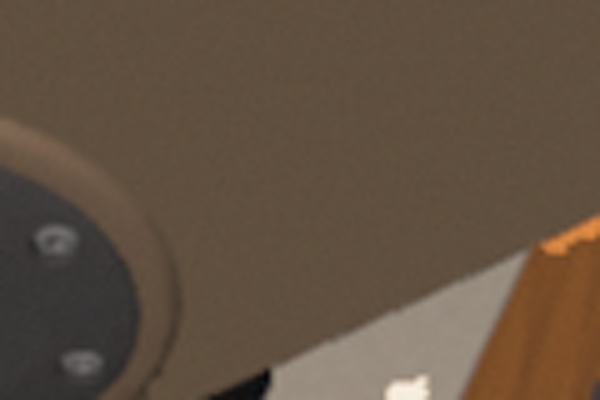

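The toe butts up against the bar in the top view (zoomed x ≈ 450, y 213-345). Now a closer check of the gap and squareness.

```bash
python3 - <<'E'
from h import *
c=dict(np.load("top15.npz")); g=c["img"].astype(int).sum(2)
for v in range(240,282,3): print(v,g[v,390:408].tolist())
# no-part reference rows
for v in (225,300): print("ref",v,g[v,390:408].tolist())
P=dpts(c);Z=P[...,2]; e=[]
for v in range(240,273):
    u=np.nonzero((Z[v,352:372]>.112))[0]
    if len(u): e.append((352+u.min()-.5,v))
w=onz(c,e,.122); f=np.polyfit(w[:,0],w[:,1],1); print("outer edge ang",np.degrees(np.arctan(f[0])),"y mid",w[:,1].mean(),"x",w[:,0].min(),w[:,0].max(),"resid",np.std(w[:,1]-np.polyval(f,w[:,0])))
a=cv2.resize(c["img"][232:282,375:412,::-1],None,fx=14,fy=10,interpolation=cv2.INTER_NEAREST); cv2.imwrite("pics/top15z.png",a)
E
```

```text
240 [286, 292, 292, 287, 286, 271, 396, 507, 449, 334, 358, 435, 416, 420, 428, 444, 366, 177]
243 [345, 337, 316, 322, 317, 362, 411, 483, 499, 391, 388, 424, 433, 424, 424, 436, 360, 171]
246 [361, 366, 360, 483, 612, 602, 602, 609, 564, 434, 391, 422, 432, 427, 423, 458, 390, 162]
249 [298, 371, 351, 459, 593, 592, 604, 606, 567, 437, 387, 425, 423, 429, 429, 447, 376, 181]
252 [295, 370, 362, 355, 356, 352, 348, 347, 339, 285, 352, 432, 431, 427, 429, 396, 291, 175]
255 [351, 348, 364, 346, 491, 618, 600, 610, 527, 374, 411, 422, 423, 434, 437, 395, 275, 169]
258 [365, 366, 362, 354, 481, 617, 607, 610, 532, 441, 450, 423, 426, 437, 428, 394, 262, 181]
261 [381, 375, 378, 361, 488, 514, 353, 354, 312, 366, 457, 423, 431, 429, 428, 393, 263, 182]
264 [352, 355, 350, 347, 492, 619, 610, 613, 544, 448, 472, 426, 432, 424, 437, 384, 268, 192]
267 [301, 369, 373, 350, 496, 604, 606, 601, 507, 374, 438, 422, 437, 424, 440, 366, 187, 175]
270 [337, 375, 349, 486, 605, 605, 590, 594, 484, 357, 449, 441, 440, 434, 437, 362, 181, 173]
273 [368, 364, 368, 363, 363, 374, 411, 416, 338, 242, 370, 438, 435, 431, 445, 353, 172, 174]
276 [514, 513, 510, 509, 539, 593, 591, 596, 483, 354, 449, 446, 438, 440, 439, 356, 162, 177]
279 [502, 504, 500, 502, 497, 496, 499, 467, 345, 346, 448, 438, 434, 431, 446, 365, 173, 177]
ref 225 [471, 477, 466, 469, 483, 487, 488, 491, 457, 341, 331, 445, 429, 435, 430, 432, 349, 176]
ref 300 [305, 309, 299, 296, 297, 283, 407, 438, 347, 417, 451, 450, 444, 439, 466, 395, 165, 172]
outer edge ang -2.493379200057519 y mid -0.05986524444579656 x 0.5360026129936002 0.5883632805056771 resid 0.0004836752749364934
```

View pics/top15z.png

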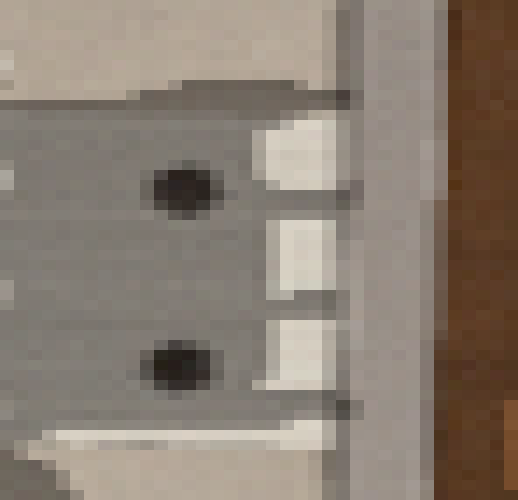

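```bash
python3 - <<'E'
from h import *
c=dict(np.load("top15.npz")); g=c["img"].astype(float).sum(2)
def cross(v,hi,lo):  # subpixel falling edge
    t=(hi+lo)/2
    for u in range(395,402):
        if g[v,u]>=t>g[v,u+1]: return u+(g[v,u]-t)/(g[v,u]-g[v,u+1])
foot=[(cross(v,480,335),v) for v in list(range(210,238))+list(range(283,287))]; foot=[f for f in foot if f[0]]
w=onz(c,foot,.012); f=np.polyfit(w[:,0],w[:,1],1); print("foot",np.polyval(f,.565),np.degrees(np.arctan(f[0])),w[:3],w[-3:])
for r in ((245,250),(254,259),(263,268)):
    toe=[(cross(v,605,400),v) for v in range(*r)]; toe=[t for t in toe if t[0]]; w=onz(c,toe,.020); print("toe",w.mean(0),"foot there",np.polyval(f,w[:,0].mean()))
E
```

```text
foot -0.13505500073694232 -2.7536860350939607 [[ 0.6526 -0.1393  0.012 ]
 [ 0.6508 -0.1392  0.012 ]
 [ 0.6489 -0.1392  0.012 ]] [[ 0.5171 -0.1327  0.012 ]
 [ 0.5153 -0.1327  0.012 ]
 [ 0.5135 -0.1327  0.012 ]]
toe [ 0.5838 -0.1355  0.02  ] foot there -0.13596152481162047
toe [ 0.5675 -0.1346  0.02  ] foot there -0.13517585754645012
toe [ 0.5503 -0.134   0.02  ] foot there -0.13434848368593896
```

The toe is within about 0.5 mm of the bar's foot, which is inside the measurement noise, and parallel to it within 0.3°. Last check: that the brush is right and the other objects haven't moved.

```bash
python3 - <<'E'
from station import bot
from h import *
a=dict(np.load("top0.npz"))["img"]; c=bot.read_camera("top"); b=c["img"]
cv2.imwrite("pics/top16.png",b[:,:,::-1]); s=bot.sense(); print(s["t"],s["tool_pos"],s["wrist_force"])
for n,(u0,v0,u1,v1) in dict(board=(250,130,325,192),jar=(345,138,385,185),angle=(305,338,350,372),case=(95,198,185,330)).items():
    A=cv2.cvtColor(a,cv2.COLOR_RGB2GRAY)[v0:v1,u0:u1].astype(np.float32);B=cv2.cvtColor(b,cv2.COLOR_RGB2GRAY)[v0:v1,u0:u1].astype(np.float32)
    print(n,"shift",cv2.phaseCorrelate(A,B),"mean diff",np.abs(A-B).mean())
P=dpts(c);Z=P[...,2]; h=cv2.cvtColor(b,cv2.COLOR_RGB2HSV)
m=np.zeros(Z.shape,bool); m[222:338,480:540]=1; m&=(h[...,2]>120); print("brush pts",np.nanmedian(P[m],0),np.nanpercentile(P[m],[3,97],axis=0))
E
```

```text
24.2 [0.5114 0.2544 0.2451] [ 1.1343 -0.1439 -0.6572]
board shift ((0.545328776462334, 0.003864417508339102), 0.9958792213598887) mean diff 11.581506
jar shift ((-0.022888181910669658, 0.04517416778179495), 0.9690272522469362) mean diff 8.114362
angle shift ((0.6914501232764785, -0.176912136093204), 0.5441096199883355) mean diff 11.854248
case shift ((0.04364935685048721, 0.7362548340534829), 0.5014062233128175) mean diff 13.5989895
brush pts [ 0.5352 -0.3267  0.0218] [[ 0.4754 -0.338   0.015 ]
 [ 0.5986 -0.3171  0.0256]]
```

View pics/top16.png

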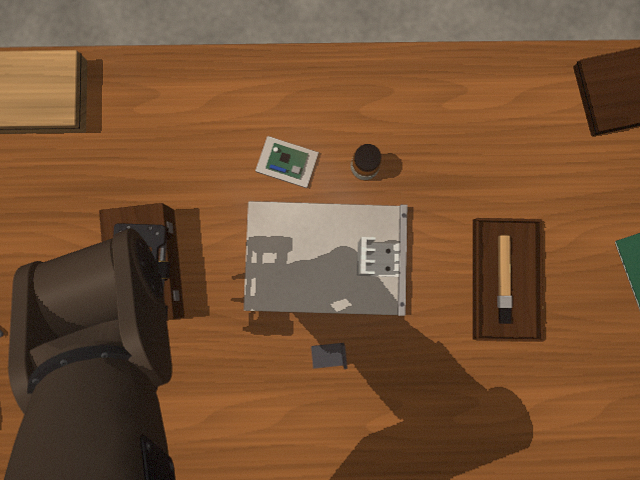

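The brush lies flat in the tray (top at z ≈ 22 mm). The board, jar, plain angle and case are at their original pixels, with differences only from shadow and the arm covering part of the case. The heatsink stands against the bar at cols 360-400. Handing in.

```bash
python3 -c "
from station import bot
print(bot.sign_off())"
```

```text
the job is handed in; nothing more can be done
None
```

The heatsink stands on its short leg against the stop bar and the brush lies flat in the tray, but the corner did leave the stage briefly while tipping. I handed the job in at about 24 s.

**What I did:** I moved the brush to the tray first. Then I slid the heatsink along the stage, tipped it over its corner in a light grip, released it standing, and pushed it against the bar.

**Last checks:**
- **Heatsink:** the long leg is vertical. The toe measured 0.35–0.6 mm from the foot of the bar, which is within camera error, and is parallel to it to about 0.3°.
- **Brush:** it lies flat inside the tray, with its top at about 22 mm (21 mm expected).
- **Other objects:** the board, jar and plain angle look unmoved. The case does too, though the arm partly covers it in the final picture. The pixel comparison was disturbed by shadows, by up to 0.7 px.

**What went wrong:**
- **Corner lifted:** midway through the tip, at about 55°, the pads held the part too tightly and its corner rose an estimated 6 mm. I loosened the grip and it pivoted back down in under half a second. From there to the end the corner stayed on the stage.
- **Push too firm:** the final push reached about 24 N and leaned the part roughly 3° before I eased it back upright. This may explain the small gap at the bar. I did not push again to close it.

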